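# Clamp aluminium posts upright with a knob under a shelf

### The job

The posts are to have their ends drilled: turn the knob under the shelf of the clamp stand fully open, raise every post that lies on the work board and stand each one upright in a bay of the clamp, one to a bay. Turn the knob fully back, so that the jaw presses all the posts upright and flush against the back jaw, then lay the drill guide from the shelf centrally along the tops of the row of posts, its holes over the bays. Leave the tape roll and the tin where they are.

Things in the scene. Friction and masses are not known exactly. Their poses are not given: they have to be found in the camera images.
- clamp_stand: grey and dark steel clamp stand fixed on the work board: a shelf in front, a knob under it, three open bays in a row behind it. Origin: on the board's top (z = 40 mm) under the middle of the shelf's front edge; x points from the front edge to the back jaw, y to the left seen from the robot, z up
- shelf_edge (a point): middle of the top front edge of the shelf, 88 mm above the board. The shelf is 12 mm thick and covers x = 0 to 45 mm, y = -72 to 72 mm in the stand's frame
- middle_bay (a point): on the board in the middle of the middle bay (open): x = 84 mm, y = 0 in the stand's frame; the other bays lie at y = -46 and 46 mm. The floor of the bays is the board. Between them two dividers at y = -23 and 23 mm, 5 mm thick, 80 mm high, reach 26 mm forward from the back jaw; outside, side cheeks 80 mm high with inner faces at y = -66 and 66 mm
- back_jaw_top (a point): middle of the top front edge of the fixed back jaw, 80 mm above the board; its face is at x = 108 mm of the stand's frame, it is 12 mm thick. The moving jaw opposite (79 mm high, along all bays) has its face at x = 60 mm when fully open (bay 48 mm deep) and would reach 80 mm when clamped empty. A clamped post has its centre at x = 92 mm
- knob (a joint): black knob on a vertical axis under the shelf; a flat bar leads from it to an upright round grip in front of the shelf. 0 = fully clamped (grip front left, seen from the robot), 2.0 rad = fully open (grip front right); grows counter-clockwise seen from above. Stays where it is left, turns with 6 to 10 N at the grip; one rad moves the jaw 10 mm. Starts at 0 to 0.3
- knob_grip (a point): middle of the knob's upright round grip, to pinch from above or push: black cylinder 18 mm in diameter, from 48 to 98 mm above the board (this point at 80 mm), 70 mm from the knob's axis; under it, from 40 to 48 mm, the bar. It stands 32 mm in front of the shelf's front edge at both ends of the turn, 64 mm half-way
- knob_axis (a point): point on the knob's vertical axis, at the height of point knob_grip; x = 6 mm, y = 0 in the stand's frame
- jaw (a joint): how far the spring of the moving jaw is pressed in: 0 = jaw pressing on nothing, about 0.004 m when posts are clamped (24 N), at most 0.008
- drill_guide_center (a point): centre of the drill guide: steel bar 140 x 24 x 16 mm, 0.3 kg, with three small bushed holes in a row 46 mm apart, lying along the shelf's top at the start (bottom 88 mm above the board); its y axis runs along the 140 mm, z up. On the posts' tops its bottom is 140 mm above the board
- work_board: plywood work board, 370 mm in x and 575 mm in y, fixed on the bench over the cables; its top is flat at z = 40 mm; origin at the bench surface (z = 0) under its middle (x = 430, y = 125 mm). Behind it a solid wall duct, front face at x = 645 mm, reaches up to z = 215 mm
- post_1_center (a point): post: heavy silver square aluminium bar, slots along its four sides, 32 x 32 x 140 mm, 0.3 to 0.48 kg, lying on the work board at the start; the point is its centre (16 mm above the board when lying, 70 mm when upright), x runs along its length; both ends are alike. Held by one end with about 4 N it turns between the fingertips, so that it can pivot up on its other end. One of the three posts may be absent
- post_2_center (a point): post: heavy silver square aluminium bar, slots along its four sides, 32 x 32 x 140 mm, 0.3 to 0.48 kg, lying on the work board at the start; the point is its centre (16 mm above the board when lying, 70 mm when upright), x runs along its length; both ends are alike. Held by one end with about 4 N it turns between the fingertips, so that it can pivot up on its other end. One of the three posts may be absent
- post_3_center (a point): post: heavy silver square aluminium bar, slots along its four sides, 32 x 32 x 140 mm, 0.3 to 0.48 kg, lying on the work board at the start; the point is its centre (16 mm above the board when lying, 70 mm when upright), x runs along its length; both ends are alike. Held by one end with about 4 N it turns between the fingertips, so that it can pivot up on its other end. One of the three posts may be absent
- pvc_tape: bystander: roll of black tape, 62 mm across, 18 mm high, lying on the board; origin at the centre of its underside; leave alone
- flux_tin: bystander: open round tin, 83 mm across, 37 mm high, standing on the board behind the clamp stand; origin at the centre of its underside; leave alone

How it is judged:
By the outcome, as a careful person would: the job done as asked, in the order asked, and still so for the second after the job is handed in, with the robot touching nothing.
Of post_1, post_2, post_3 only 2 to 3 are there at a start; the rules pass over those that are not, and their reading is None.
At some moment in a run one of post_1, post_2, post_3 may be knocked a few centimetres aside while the robot is not near it.
Once in a run the grip may slacken for a moment while it holds something.
It also fails if it takes over 210 s, if anything falls off the work surface, if the arm or the gripper's body presses on something with over 40 N, if the wrist force passes 120 N, or if a joint passes its speed limit or range.

### The arm

A 7-joint arm with a two-finger parallel gripper is mounted at the origin on the work surface; the furniture and walls round the work are solid. World frame = base frame: x ahead of the robot, y to its left, z up, the work surface at z = 0. Lengths are in m, angles in rad, forces in N, time in s.
With the tool pointing down it reaches from about 0.4 to 0.85 m from the base axis. Payload 4.5 kg.
Tool frame: the origin (TCP) lies midway between the tips of the shut fingers; the grasp point (between the pads) lies 19 mm behind it; z points along the fingers, y is the line along which they close (so a half turn about z gives the same grasp; the last joint's range is limited). The gripper opens to 88 mm and grips with 3 to 60 N. Pads are 18 mm wide; open, the fingers measure 123 mm over their backs; the gripper's body (75 mm by 187 mm) begins 45 mm behind the grasp point.
Start: joints at [1.307, 0.689, -0.195, 1.565, 0.157, 0.902, -0.215], TCP at [0.183, -0.598, 0.21] pointing down, gripper open.
Joint ranges: [-3.01, 3.01], [-0.46, 2.08], [-1.47, 1.51], [0.13, 2.56], [-1, 4.14], [0.04, 2.09], [-2.66, 2.66]. Speed limits (rad/s): [2.57, 2.57, 3.14, 3.14, 3.14, 3.14, 3.14].

### API

Orientations are given as a 3x3 rotation matrix whose columns are the frame's x, y, z axes.
In Python, from cell import sensors, viewer, finish_job gives the robot as it stands.
- The arm moves only by the tool apply_moves, never from a script. Its argument "increments" is a list of rows, each an object of numbers: "grip": the closure in counts, from 0 (fully open) to 255 (shut); "x", "y", "z": the shift along the tool's x, y, z scaled (see below); "roll": the turn about the tool's z scaled (see below). In form: [{"grip": .., "x": .., "y": .., "z": .., "roll": ..}, ...]. A call has 1 to 8 rows; each row is the pose to reach, as a shift and turn from the pose commanded when the call began, along the tool's axes at that moment; what a row does not reach only later rows make up. The controller multiplies each number of a shift by 0.1 m and each number of a turn by pi/2 rad. A row lasts 1/8 s, in which the tool goes at most 62.5 mm and 10.7 degrees, less where a joint would pass 70% of its speed; a pose out of reach is approached as far as the arm can. A call with a number of a shift or a turn outside -1 to 1 is refused whole. A call with a gripper value outside its range is refused whole. The fingers move at their own pace and stop on an object; "force" is the grip in N (left out, the last holds). Time passes only in rows, so rows that repeat a pose let the fingers close. It gives the time, the measured TCP pose, the force, the opening and the grip force at its end, in the units of the state.
- sensors.observe(): the state, without advancing time (a new reading comes with each control period).
- viewer.camera(name): name is "scene" or "top" or "wrist"; returns a dict with "color" (480x640x3 uint8, blue, green, red), "z_map" (480x640 float32, m along the optical axis (not along the pixel's ray), 0 where there is no reading), "fx", "fy", "cx", "cy" (pixels), "rvec" (rotation vector, rad) and "tvec" (3), from world to camera coordinates, as OpenCV has them. Camera axes: x right, y down, z forward; pixel columns grow to the right and rows downward; lengths in m; the calibration is good to about 2 mm. A picture is of the moment at which its call begins.
- finish_job(): hands the job in; it is judged then, once.
The state is a dict: "time_s": time; "joint_positions": joint angles; "qd": joint speeds; "tau": joint torques, N m; "eef_pos": TCP position; "orientation": TCP orientation; "contact_force": force on the tool from outside, world axes, zero at the start; "torque": the same for the moment, N m; "grip_width": finger opening in m; "finger_force": force on a finger pad.
Only numpy, scipy, OpenCV 4.12 (cv2) and the standard library are available. Lean on these libraries where they do the work, as an engineer would, in place of code of your own. Each camera call takes 0.05 s, during which the arm holds its last target. There are 200 camera calls.

## Working session

There is one attempt and no reset: what is moved stays moved. The work goes in short steps, Python scripts to look and compute and a tool call to move; the robot and the scene stay as the last step left them, time stands still between calls to the robot, and variables do not carry over. Pictures are saved under pics/ and viewed, at most 14 in all, crops included, and the job is handed in when it is done.

Besides the shell and the picture viewer there is one more tool, called after "Request:" as a command line: name --argument value ..., lists and objects as JSON in quotes. apply_moves: Moves the arm, as the interface text tells. Its arguments: {"type":"object","properties":{"increments":{"type":"array","items":{"type":"object","properties":{"grip":{"type":"number"},"x":{"type":"number","minimum":-1,"maximum":1},"y":{"type":"number","minimum":-1,"maximum":1},"z":{"type":"number","minimum":-1,"maximum":1},"roll":{"type":"number","minimum":-1,"maximum":1}}}},"force":{"type":"number"}},"required":["increments"]}

```bash
mkdir -p pics; ls; cat > h.py <<'E'
import numpy as np, cv2
from cell import sensors, viewer
def cloud(c):
    z=c["z_map"]; v,u=np.mgrid[:480,:640]
    P=np.stack([(u-c["cx"])/c["fx"]*z,(v-c["cy"])/c["fy"]*z,z],-1)
    R=cv2.Rodrigues(np.array(c["rvec"],float))[0]; t=np.array(c["tvec"],float).ravel()
    W=(P-t)@R; W[z<=0]=np.nan
    return W
def st():
    s=sensors.observe()
    R=np.array(s["orientation"])
    print("t",round(s["time_s"],2),"p",np.round(s["eef_pos"],4),"F",np.round(s["contact_force"],1),"w",round(s["grip_width"],4),"ff",np.round(s["finger_force"],1)); print(np.round(R,3).tolist()); print("q",np.round(s["joint_positions"],2))
    return s
E
python3 - <<'E'
from h import *
st()
for n in ["top","scene"]:
    c=viewer.camera(n); cv2.imwrite(f"pics/{n}0.png",c["color"]); np.save(f"{n}0.npy",cloud(c))
    print(n,c["rvec"],c["tvec"])
E
```

```text
pics
t 0.0 p [ 0.1831 -0.5968  0.2091] F [-1.  -0.4  0.9] w 0.0876 ff 0.0
[[0.956, 0.294, -0.001], [0.294, -0.956, 0.002], [-0.0, -0.002, -1.0]]
q [ 1.31  0.69 -0.19  1.57  0.16  0.9  -0.22]
top [ 2.11827804 -2.16464207  0.13989615] [0.1457283  0.47272798 1.23022561]
scene [ 0.93208297 -2.37202334  1.21346069] [0.41356035 0.23984139 0.87215365]
```

View pics/top0.png

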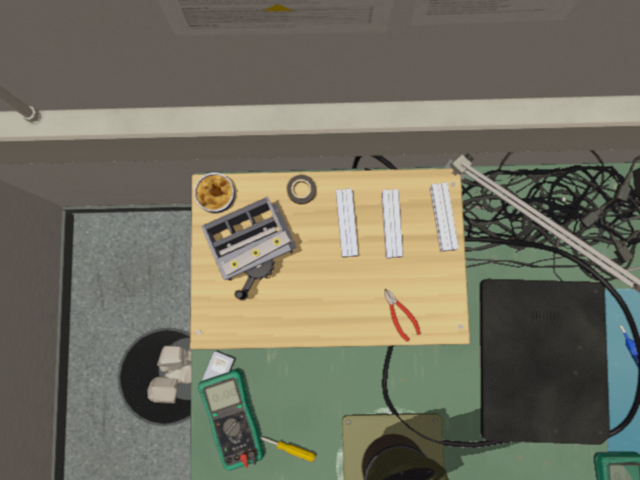

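View pics/scene0.png

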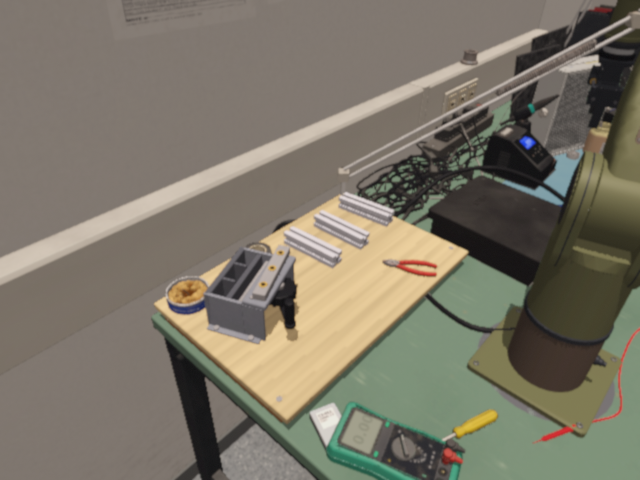

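Top view: the clamp stand is at about (248,240) with the grip at (241,295), so the knob is near clamped. Three posts lie at (347,223), (392,223) and (445,216), each roughly along world x. The tin is at (214,192) and the tape at (301,189).

```bash
cat >> h.py <<'E'
def posts(W,lo=.062,hi=.085,ymax=.16):
    m=(W[...,2]>lo)&(W[...,2]<hi)&(W[...,1]<ymax)&(W[...,1]>-.17)&(W[...,0]>.24)&(W[...,0]<.63)
    n,l,s,_=cv2.connectedComponentsWithStats(m.astype(np.uint8))
    for i in range(1,n):
        if s[i,4]<150: continue
        p=W[l==i][:,:2].astype(np.float32); (cx,cy),(a,b),th=cv2.minAreaRect(p)
        if a<b: th+=90; a,b=b,a
        print("post c",round(cx,4),round(cy,4),"size",round(a,3),round(b,3),"ang",round((th+90)%180-90,1),"px",s[i,4])
E
python3 - <<'E'
from h import *
W=np.load("top0.npy"); posts(W)
for n,px in [("grip",(241,295)),("holes",(233,262)),("h",(255,252)),("h",(276,241)),("tin",(214,192)),("tape r",(301,181)),("tape l",(301,198))]:
    print(n,px,np.round(np.nanmedian(W[px[1]-1:px[1]+2,px[0]-1:px[0]+2].reshape(-1,3),0),4))
def rect(lo,hi,box,name):
    m=(W[...,2]>lo)&(W[...,2]<hi)&(W[...,0]>box[0])&(W[...,0]<box[1])&(W[...,1]>box[2])&(W[...,1]<box[3])
    print(name,m.sum(),cv2.minAreaRect(W[m][:,:2].astype(np.float32)), np.median(W[m],0))
B=(.3,.62,.2,.42)
rect(.138,.15,B,"guide"); rect(.113,.125,B,"stand80"); rect(.132,.142,(.3,.45,.2,.42),"gripz")
rect(.122,.150,B,"shelf+guide")
E
```

```text
post c 0.5055 -0.1177 size 0.14 0.034 ang 6.3 px 1075
post c 0.4977 0.0842 size 0.14 0.032 ang 3.8 px 1031
post c 0.4946 -0.0094 size 0.141 0.033 ang 1.6 px 1042
grip (241, 295) [0.3491 0.292  0.1361]
holes (233, 262) [0.4121 0.3058 0.1453]
h (255, 252) [0.4308 0.2638 0.1439]
h (276, 241) [0.4508 0.2229 0.1467]
tin (214, 192) [0.5708 0.3617 0.054 ]
tape r (301, 181) [0.5904 0.1771 0.0533]
tape l (301, 198) [0.5526 0.1773 0.0561]
guide 926 ((0.40864548087120056, 0.25367289781570435), (0.07178498804569244, 0.14123089611530304), 27.826574325561523) [0.42741297 0.26614409 0.14379804]
stand80 1250 ((0.44203317165374756, 0.2768937349319458), (0.16573014855384827, 0.145004540681839), 22.948816299438477) [0.48780593 0.29440877 0.11921089]
gripz 271 ((0.4092561602592468, 0.2587364614009857), (0.0875428169965744, 0.13669872283935547), 24.954971313476562) [0.41383621 0.29221557 0.13960775]
shelf+guide 1911 ((0.44308748841285706, 0.2757953405380249), (0.16396591067314148, 0.14892660081386566), 25.52392578125) [0.42773092 0.27358651 0.13662462]
```

Request:
apply_moves --increments '[{"grip": 0, "x": 0, "y": 0, "z": -0.6, "roll": 0.1}, {"grip": 0, "x": 0, "y": 0, "z": -1, "roll": 0.19}, {"grip": 0, "x": 0, "y": 0, "z": -1, "roll": 0.19}]'

```text
time_s: 0.48
eef_pos: [0.1842, -0.5993, 0.3132]
orientation: [[1.0, -0.001, 0.002], [-0.001, -1.0, -0.007], [0.002, 0.007, -1.0]]
contact_force: [0.7, 0.2, -1.0]
grip_width: 0.088
finger_force: 0.0
```

Request:
apply_moves --increments '[{"grip": 0, "x": 0.5, "y": -0.5, "z": -0.4, "roll": 0}, {"grip": 0, "x": 0.9, "y": -0.9, "z": -0.6, "roll": 0}, {"grip": 0, "x": 0.9, "y": -0.9, "z": -0.6, "roll": 0}]'

```text
time_s: 0.85
eef_pos: [0.2774, -0.5043, 0.3702]
orientation: [[1.0, 0.007, 0.002], [0.007, -1.0, 0.001], [0.002, -0.001, -1.0]]
contact_force: [-0.8, -1.2, -0.3]
grip_width: 0.0885
finger_force: 0.0
```

Request:
apply_moves --increments '[{"grip": 0, "x": 0.5, "y": -0.5, "z": 0, "roll": 0}, {"grip": 0, "x": 1, "y": -1, "z": 0, "roll": 0}, {"grip": 0, "x": 1, "y": -1, "z": 0, "roll": 0}]'

```text
time_s: 1.23
eef_pos: [0.376, -0.4039, 0.3684]
orientation: [[1.0, 0.007, -0.001], [0.007, -1.0, 0.003], [-0.001, -0.003, -1.0]]
contact_force: [0.4, -0.3, 0.9]
grip_width: 0.0878
finger_force: 0.0
```

Request:
apply_moves --increments '[{"grip": 0, "x": 0.2, "y": -0.5, "z": 0, "roll": 0}, {"grip": 0, "x": 0.4, "y": -1, "z": 0, "roll": 0}, {"grip": 0, "x": 0.4, "y": -1, "z": 0, "roll": 0}]'

```text
time_s: 1.6
eef_pos: [0.4145, -0.3042, 0.369]
orientation: [[1.0, 0.006, -0.001], [0.006, -1.0, 0.002], [-0.001, -0.002, -1.0]]
contact_force: [0.3, -0.7, -0.6]
grip_width: 0.0881
finger_force: 0.0
```

Request:
apply_moves --increments '[{"grip": 0, "y": -0.5, "x": 0, "z": 0, "roll": 0}, {"grip": 0, "y": -1, "x": 0, "z": 0, "roll": 0}]'

```text
time_s: 1.85
eef_pos: [0.4123, -0.209, 0.3688]
orientation: [[1.0, -0.005, -0.002], [-0.005, -1.0, -0.001], [-0.002, 0.001, -1.0]]
contact_force: [0.8, 1.5, -0.3]
grip_width: 0.0879
finger_force: 0.0
```

Request:
apply_moves --increments '[{"grip": 0, "y": -0.5, "x": 0, "z": 0, "roll": 0}, {"grip": 0, "y": -1, "x": 0, "z": 0, "roll": 0}]'

```text
time_s: 2.1
eef_pos: [0.4129, -0.1086, 0.3692]
orientation: [[1.0, -0.004, -0.002], [-0.004, -1.0, -0.001], [-0.002, 0.001, -1.0]]
contact_force: [1.1, -0.1, -0.1]
grip_width: 0.0882
finger_force: 0.0
```

Request:
apply_moves --increments '[{"grip": 0, "y": -0.5, "x": 0, "z": 0, "roll": 0}, {"grip": 0, "y": -1, "x": 0, "z": 0, "roll": 0}]'

```text
time_s: 2.35
eef_pos: [0.4136, -0.0087, 0.3692]
orientation: [[1.0, -0.004, -0.001], [-0.004, -1.0, -0.001], [-0.001, 0.001, -1.0]]
contact_force: [1.2, 0.3, -0.1]
grip_width: 0.0884
finger_force: 0.0
```

Request:
apply_moves --increments '[{"grip": 0, "y": -0.5, "x": 0, "z": 0, "roll": 0}, {"grip": 0, "y": -1, "x": 0, "z": 0, "roll": 0}]'

```text
time_s: 2.6
eef_pos: [0.4143, 0.0912, 0.3692]
orientation: [[1.0, -0.005, -0.001], [-0.005, -1.0, -0.002], [-0.001, 0.002, -1.0]]
contact_force: [0.2, 0.0, 0.5]
grip_width: 0.0881
finger_force: 0.0
```

Request:
apply_moves --increments '[{"grip": 0, "y": -0.5, "x": 0, "z": 0, "roll": -0.1}, {"grip": 0, "y": -1, "x": 0, "z": 0, "roll": -0.2}, {"grip": 0, "y": -1, "x": 0, "z": 0, "roll": -0.28}, {"grip": 0, "y": -1, "x": 0, "z": 0, "roll": -0.28}, {"grip": 0, "y": -1, "x": 0, "z": 0, "roll": -0.28}]'

```text
time_s: 3.22
eef_pos: [0.4146, 0.1904, 0.3694]
orientation: [[0.907, 0.42, -0.001], [0.42, -0.907, -0.001], [-0.001, 0.001, -1.0]]
contact_force: [-0.9, -0.6, -0.5]
grip_width: 0.0883
finger_force: 0.0
```

```bash
python3 - <<'E'
from h import *
st()
c=viewer.camera("wrist"); cv2.imwrite("pics/w1.png",c["color"]); W=cloud(c); np.save("w1.npy",W)
E
```

```text
t 3.23 p [0.4146 0.1904 0.3694] F [-0.9 -0.6 -0.5] w 0.0883 ff 0.0
[[0.907, 0.42, -0.001], [0.42, -0.907, -0.001], [-0.001, 0.001, -1.0]]
q [-0.16  0.3  -0.51  1.78  0.16  1.1  -1.86]
```

View pics/w1.png

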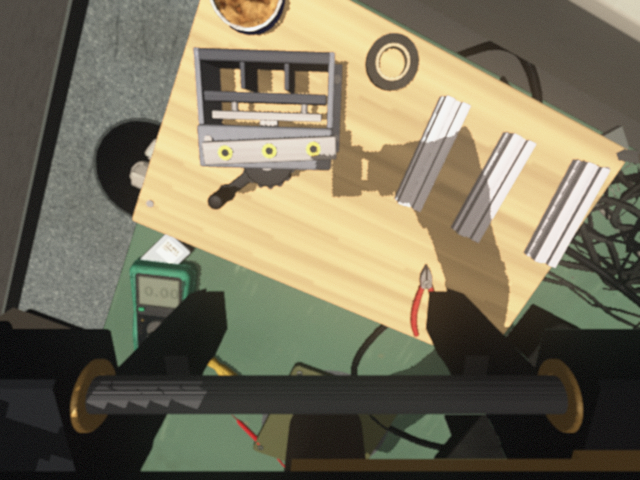

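Wrist view: the shelf edge runs from (200,165) to (335,155), the hole bushes are at (225,153), (268,151) and (313,149), and the grip is at (215,201). The three bays sit behind the shelf, and the tape, tin and three posts can all be seen.

```bash
python3 - <<'E'
from h import *
def go(name,thr=.108):
    W=np.load(name)
    m=(W[...,2]>thr)&(W[...,2]<.16)&(W[...,1]>.15)&(W[...,1]<.42)&(W[...,0]>.3)&(W[...,0]<.62)
    n,l,s,_=cv2.connectedComponentsWithStats(m.astype(np.uint8))
    for i in range(1,n):
        if s[i,4]<40: continue
        Q=W[l==i]; r=cv2.minAreaRect(Q[:,:2].astype(np.float32)); print(name,s[i,4],np.round(r[0],4),np.round(r[1],4),round(r[2],1),np.round(np.median(Q,0),4))
go("w1.npy"); go("top0.npy")
W=np.load("w1.npy")
for u,v in [(225,153),(268,151),(313,149),(215,201)]: print(np.round(np.nanmedian(W[v-1:v+2,u-1:u+2].reshape(-1,3),0),4))
posts(W)
E
```

```text
w1.npy 10883 [0.4517 0.2788] [0.1463 0.1499] 23.1 [0.4482 0.2784 0.1267]
w1.npy 827 [0.4583 0.284 ] [0.008 0.12 ] 23.0 [0.4586 0.2834 0.1101]
w1.npy 313 [0.3526 0.2982] [0.0171 0.0169] 18.3 [0.3555 0.2968 0.1369]
top0.npy 3249 [0.4518 0.2786] [0.1462 0.1495] 22.8 [0.4421 0.2783 0.125 ]
top0.npy 82 [0.4707 0.2528] [0.0082 0.0518] 22.8 [0.4701 0.2537 0.1103]
top0.npy 83 [0.3512 0.2975] [0.0154 0.0163] 2.8 [0.3511 0.2958 0.1366]
[0.4086 0.3049 0.146 ]
[0.4294 0.265  0.1457]
[0.4509 0.2234 0.1451]
[0.3535 0.2985 0.1381]
post c 0.4982 0.0846 size 0.14 0.033 ang 3.7 px 3180
post c 0.4944 -0.0088 size 0.14 0.033 ang 1.9 px 3073
post c 0.5059 -0.1175 size 0.14 0.035 ang 6.6 px 3040
```

```bash
python3 - <<'E'
from h import *
W=np.load("w1.npy").reshape(-1,3); a=np.radians(23); X=np.array([np.cos(a),np.sin(a)]); Y=np.array([-np.sin(a),np.cos(a)])
o=np.array([.4294,.265]); xs=(W[:,:2]-o)@X; ys=(W[:,:2]-o)@Y; z=W[:,2]
for y0 in (-46,0,46):
    m=abs(ys-y0/1e3)<.006; print("y0",y0)
    print([(b,int(1000*np.nanmax(z[m&(xs>b/1e3)&(xs<=(b+3)/1e3)],initial=0))) for b in range(-40,125,3)])
m=(abs(xs-.085)<.003)
print([(b,int(1000*np.nanmax(z[m&(ys>b/1e3)&(ys<=(b+3)/1e3)],initial=0))) for b in range(-84,84,3)])
m=(abs(xs+.013)<.003)
print([(b,int(1000*np.nanmax(z[m&(ys>b/1e3)&(ys<=(b+3)/1e3)],initial=0))) for b in range(-84,84,3)])
E
```

```text
y0 -46
[(-40, 41), (-37, 42), (-34, 42), (-31, 0), (-28, 0), (-25, 479), (-22, 497), (-19, 497), (-16, 479), (-13, 129), (-10, 144), (-7, 146), (-4, 146), (-1, 147), (2, 146), (5, 147), (8, 146), (11, 145), (14, 145), (17, 130), (20, 129), (23, 127), (26, 41), (29, 111), (32, 112), (35, 111), (38, 107), (41, 42), (44, 41), (47, 120), (50, 120), (53, 120), (56, 120), (59, 41), (62, 41), (65, 42), (68, 42), (71, 41), (74, 43), (77, 42), (80, 42), (83, 42), (86, 122), (89, 121), (92, 121), (95, 122), (98, 120), (101, 0), (104, 0), (107, 0), (110, 42), (113, 42), (116, 42), (119, 41), (122, 42)]
y0 0
[(-40, 112), (-37, 453), (-34, 486), (-31, 487), (-28, 487), (-25, 495), (-22, 496), (-19, 487), (-16, 487), (-13, 487), (-10, 487), (-7, 146), (-4, 145), (-1, 146), (2, 146), (5, 147), (8, 145), (11, 145), (14, 129), (17, 129), (20, 129), (23, 128), (26, 98), (29, 111), (32, 111), (35, 112), (38, 42), (41, 42), (44, 41), (47, 120), (50, 120), (53, 120), (56, 120), (59, 0), (62, 42), (65, 42), (68, 41), (71, 41), (74, 42), (77, 42), (80, 41), (83, 41), (86, 120), (89, 121), (92, 121), (95, 1
[... 1259 characters left out ...]
20), (66, 120), (69, 119), (72, 121), (75, 122), (78, 120), (81, 0)]
[(-84, 480), (-81, 480), (-78, 480), (-75, 480), (-72, 480), (-69, 480), (-66, 479), (-63, 480), (-60, 479), (-57, 480), (-54, 479), (-51, 479), (-48, 479), (-45, 479), (-42, 479), (-39, 478), (-36, 479), (-33, 479), (-30, 478), (-27, 476), (-24, 479), (-21, 477), (-18, 478), (-15, 478), (-12, 487), (-9, 487), (-6, 487), (-3, 487), (0, 487), (3, 482), (6, 479), (9, 475), (12, 471), (15, 467), (18, 464), (21, 145), (24, 144), (27, 145), (30, 145), (33, 145), (36, 145), (39, 144), (42, 144), (45, 145), (48, 144), (51, 145), (54, 145), (57, 145), (60, 145), (63, 146), (66, 144), (69, 0), (72, 129), (75, 128), (78, 0), (81, 0)]
```

Request:
apply_moves --increments '[{"grip": 0, "x": -0.05, "y": -0.5, "z": 0.4, "roll": 0.02}, {"grip": 0, "x": -0.11, "y": -1, "z": 0.9, "roll": 0.02}, {"grip": 0, "x": -0.11, "y": -1, "z": 0.9, "roll": 0.02}]'

```text
time_s: 3.65
eef_pos: [0.3588, 0.2787, 0.2779]
orientation: [[0.917, 0.4, -0.004], [0.4, -0.917, -0.002], [-0.005, 0.001, -1.0]]
contact_force: [0.1, -0.1, 0.0]
grip_width: 0.0881
finger_force: 0.0
```

Request:
apply_moves --increments '[{"grip": 0, "x": 0, "y": -0.23, "z": 0.2, "roll": 0}, {"grip": 0, "x": 0, "y": -0.23, "z": 0.5, "roll": 0}, {"grip": 0, "x": 0, "y": -0.23, "z": 0.5, "roll": 0}, {"grip": 0, "x": 0, "y": -0.23, "z": 0.5, "roll": 0}]'

```text
time_s: 4.15
eef_pos: [0.3536, 0.299, 0.231]
orientation: [[0.919, 0.394, 0.002], [0.394, -0.919, 0.001], [0.002, 0.0, -1.0]]
contact_force: [1.0, -0.3, -0.6]
grip_width: 0.088
finger_force: 0.0
```

```bash
python3 - <<'E'
from h import *
st()
c=viewer.camera("wrist"); W=cloud(c)
m=(W[...,2]>.12)&(W[...,2]<.145)&(W[...,1]>.25)&(W[...,0]<.385)
print(m.sum(),cv2.minAreaRect(W[m][:,:2].astype(np.float32)))
E
```

```text
t 4.15 p [0.3536 0.299  0.231 ] F [ 1.  -0.3 -0.6] w 0.088 ff 0.0
[[0.919, 0.394, 0.002], [0.394, -0.919, 0.001], [0.002, 0.0, -1.0]]
q [-0.49  0.48 -0.47  2.    0.32  0.73 -2.32]
586 ((0.36675187945365906, 0.31049150228500366), (0.05351920425891876, 0.017330098897218704), 39.01296615600586)
```

Request:
apply_moves --increments '[{"grip": 0, "x": 0, "y": 0, "z": 0.4, "roll": 0}, {"grip": 0, "x": 0, "y": 0, "z": 0.8, "roll": 0}, {"grip": 0, "x": 0, "y": 0, "z": 0.8, "roll": 0}]'

```text
time_s: 4.58
eef_pos: [0.352, 0.2981, 0.1492]
orientation: [[0.918, 0.396, -0.002], [0.396, -0.918, -0.003], [-0.003, 0.002, -1.0]]
contact_force: [-0.5, -1.1, -0.1]
grip_width: 0.0884
finger_force: 0.0
```

Request:
apply_moves --increments '[{"grip": 0, "x": 0, "y": 0, "z": 0.25, "roll": 0}, {"grip": 0, "x": 0, "y": 0, "z": 0.48, "roll": 0}, {"grip": 0, "x": 0, "y": 0, "z": 0.48, "roll": 0}]'

```text
time_s: 4.95
eef_pos: [0.353, 0.2995, 0.1027]
orientation: [[0.918, 0.396, 0.001], [0.396, -0.918, -0.0], [0.001, 0.0, -1.0]]
contact_force: [-0.4, 0.1, 0.3]
grip_width: 0.0884
finger_force: 0.0
```

Request:
apply_moves --force 20 --increments '[{"grip": 255, "x": 0, "y": 0, "z": 0, "roll": 0}, {"grip": 255, "x": 0, "y": 0, "z": 0, "roll": 0}, {"grip": 255, "x": 0, "y": 0, "z": 0, "roll": 0}, {"grip": 255, "x": 0, "y": 0, "z": 0, "roll": 0}, {"grip": 255, "x": 0, "y": 0, "z": 0, "roll": 0}, {"grip": 255, "x": 0, "y": 0, "z": 0, "roll": 0}]'

```text
time_s: 5.7
eef_pos: [0.3523, 0.2993, 0.1019]
orientation: [[0.918, 0.397, -0.0], [0.397, -0.918, -0.0], [-0.0, 0.0, -1.0]]
contact_force: [-0.0, 0.1, -0.4]
grip_width: 0.03
finger_force: 0.0
```

Still closing; continue, then the arc.

Request:
apply_moves --force 20 --increments '[{"grip": 255, "x": 0, "y": 0, "z": 0, "roll": 0}, {"grip": 255, "x": 0, "y": 0, "z": 0, "roll": 0}, {"grip": 255, "x": 0, "y": 0, "z": 0, "roll": 0}]'

```text
time_s: 6.08
eef_pos: [0.3527, 0.298, 0.1018]
orientation: [[0.918, 0.396, 0.0], [0.396, -0.918, -0.002], [-0.001, 0.002, -1.0]]
contact_force: [2.0, -3.5, -0.4]
grip_width: 0.0169
finger_force: 20.0
```

Request:
apply_moves --increments '[{"grip": 255, "x": -0.08, "y": 0.075, "z": 0, "roll": 0}, {"grip": 255, "x": -0.15, "y": 0.163, "z": 0, "roll": 0}, {"grip": 255, "x": -0.204, "y": 0.26, "z": 0, "roll": 0}, {"grip": 255, "x": -0.242, "y": 0.364, "z": 0, "roll": 0}, {"grip": 255, "x": -0.263, "y": 0.473, "z": 0, "roll": 0}, {"grip": 255, "x": -0.266, "y": 0.584, "z": 0, "roll": 0}, {"grip": 255, "x": -0.252, "y": 0.694, "z": 0, "roll": 0}, {"grip": 255, "x": -0.221, "y": 0.801, "z": 0, "roll": 0}]'

```text
time_s: 7.08
eef_pos: [0.3593, 0.22, 0.1018]
orientation: [[0.915, 0.404, -0.005], [0.404, -0.915, 0.004], [-0.003, -0.006, -1.0]]
contact_force: [-9.3, 5.1, 1.4]
grip_width: 0.0171
finger_force: 20.0
```

Request:
apply_moves --increments '[{"grip": 255, "x": 0.048, "y": 0.1, "z": 0, "roll": 0}, {"grip": 255, "x": 0.112, "y": 0.191, "z": 0, "roll": 0}, {"grip": 255, "x": 0.188, "y": 0.272, "z": 0, "roll": 0}, {"grip": 255, "x": 0.278, "y": 0.339, "z": 0, "roll": 0}, {"grip": 255, "x": 0.315, "y": 0.361, "z": 0, "roll": 0}, {"grip": 255, "x": 0.315, "y": 0.361, "z": 0, "roll": 0}]'

```text
time_s: 7.82
eef_pos: [0.4038, 0.1981, 0.1017]
orientation: [[0.916, 0.4, -0.004], [0.4, -0.916, 0.002], [-0.003, -0.004, -1.0]]
contact_force: [-6.9, 2.0, 1.3]
grip_width: 0.0171
finger_force: 20.0
```

```bash
python3 - <<'E'
from h import *
st()
W=cloud(viewer.camera("top")).reshape(-1,3)
a=np.radians(23); X=np.array([np.cos(a),np.sin(a)]); Y=np.array([-X[1],X[0]]); o=np.array([.4069,.2630])
xs=(W[:,:2]-o)@X; ys=(W[:,:2]-o)@Y; z=W[:,2]
for y0 in (-40,0,46):
    m=abs(ys-y0/1e3)<.012
    print([(b,int(1000*np.nanmedian(z[m&(xs>b/1e3)&(xs<=(b+3)/1e3)]))) for b in range(40,112,3)])
E
```

```text
t 7.83 p [0.4038 0.1981 0.1017] F [-6.9  2.   1.3] w 0.0171 ff 20.0
[[0.916, 0.4, -0.004], [0.4, -0.916, 0.002], [-0.003, -0.004, -1.0]]
q [-0.35  0.68 -0.32  2.17  0.58  0.37 -2.31]
  return np.nanmean(a, axis, out=out, keepdims=keepdims)
Traceback (most recent call last):
ValueError: cannot convert float NaN to integer
```

Request:
apply_moves --increments '[{"grip": 255, "x": 0.06, "y": 0.03, "z": 0, "roll": 0}, {"grip": 255, "x": 0.06, "y": 0.03, "z": 0, "roll": 0}, {"grip": 255, "x": 0.06, "y": 0.03, "z": 0, "roll": 0}]'

```text
time_s: 8.25
eef_pos: [0.4085, 0.1975, 0.1016]
orientation: [[0.916, 0.401, -0.007], [0.401, -0.916, 0.001], [-0.006, -0.004, -1.0]]
contact_force: [-11.4, 2.5, 4.4]
grip_width: 0.0171
finger_force: 20.0
```

Request:
apply_moves --increments '[{"grip": 80, "x": 0, "y": 0, "z": 0, "roll": 0}, {"grip": 80, "x": 0, "y": 0, "z": 0, "roll": 0}, {"grip": 80, "x": 0, "y": 0, "z": 0, "roll": 0}, {"grip": 80, "x": 0, "y": 0, "z": 0, "roll": 0}, {"grip": 80, "x": 0, "y": 0, "z": -0.5, "roll": 0}, {"grip": 80, "x": 0, "y": 0, "z": -1, "roll": 0}, {"grip": 80, "x": 0, "y": 0, "z": -1, "roll": 0}]'

```text
time_s: 9.12
eef_pos: [0.4159, 0.1973, 0.2048]
orientation: [[0.918, 0.396, 0.007], [0.396, -0.918, 0.004], [0.008, -0.001, -1.0]]
contact_force: [0.7, 0.3, -0.6]
grip_width: 0.0606
finger_force: 0.0
```

Request:
apply_moves --increments '[{"grip": 80, "x": 0.3, "y": 0.5, "z": -0.3, "roll": 0.1}, {"grip": 80, "x": 0.5, "y": 0.9, "z": -0.5, "roll": 0.22}, {"grip": 80, "x": 0.5, "y": 0.9, "z": -0.5, "roll": 0.22}]'

```text
time_s: 9.5
eef_pos: [0.4987, 0.1297, 0.2518]
orientation: [[0.999, 0.053, 0.003], [0.053, -0.999, -0.002], [0.003, 0.002, -1.0]]
contact_force: [0.0, -0.7, -0.1]
grip_width: 0.0603
finger_force: 0.0
```

```bash
python3 - <<'E'
from h import *
st()
c=viewer.camera("wrist");W=cloud(c); posts(W); c2=viewer.camera("top"); W2=cloud(c2); print("top"); posts(W2)
cv2.imwrite("pics/a.png",np.hstack([cv2.resize(c["color"],(400,300)),cv2.resize(c2["color"],(400,300))]))
E
```

```text
t 9.5 p [0.4987 0.1297 0.2518] F [ 0.  -0.7 -0.1] w 0.0603 ff 0.0
[[0.999, 0.053, 0.003], [0.053, -0.999, -0.002], [0.003, 0.002, -1.0]]
q [-0.06  0.51 -0.45  1.83  0.29  0.86 -2.17]
post c 0.498 0.0847 size 0.14 0.032 ang 3.8 px 4766
post c 0.5057 -0.1173 size 0.14 0.034 ang 6.6 px 5463
post c 0.4944 -0.0088 size 0.14 0.033 ang 1.8 px 4997
top
post c 0.464 0.0823 size 0.072 0.032 ang 4.4 px 437
```

View pics/a.png

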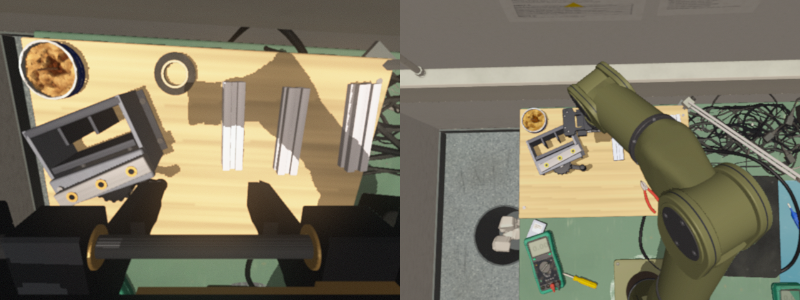

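The picture shows all three posts still in place and the knob grip now at front right, so the clamp is open. Next I grip the first post near its far end.

Request:
apply_moves --increments '[{"grip": 80, "x": 0.3, "y": 0.25, "z": 0.3, "roll": -0.01}, {"grip": 80, "x": 0.53, "y": 0.445, "z": 0.8, "roll": -0.01}, {"grip": 80, "x": 0.53, "y": 0.445, "z": 1, "roll": -0.01}, {"grip": 80, "x": 0.53, "y": 0.445, "z": 1, "roll": -0.01}]'

```text
time_s: 10.1
eef_pos: [0.548, 0.0929, 0.1494]
orientation: [[0.997, 0.081, -0.006], [0.081, -0.997, -0.001], [-0.006, 0.0, -1.0]]
contact_force: [-0.1, -0.1, -0.6]
grip_width: 0.0607
finger_force: 0.0
```

Request:
apply_moves --increments '[{"grip": 80, "x": 0, "y": 0, "z": 0.4, "roll": 0}, {"grip": 80, "x": 0, "y": 0, "z": 0.8, "roll": 0}, {"grip": 80, "x": 0, "y": 0, "z": 1, "roll": 0}, {"grip": 80, "x": 0, "y": 0, "z": 1.0, "roll": 0}]'

```text
time_s: 10.6
eef_pos: [0.5496, 0.0933, 0.0515]
orientation: [[0.997, 0.081, -0.002], [0.081, -0.997, 0.0], [-0.002, -0.0, -1.0]]
contact_force: [-0.1, -0.4, 0.3]
grip_width: 0.0613
finger_force: 0.0
```

Request:
apply_moves --force 4.5 --increments '[{"grip": 80, "x": 0.04, "y": 0.055, "z": 0.06, "roll": 0.01}, {"grip": 80, "x": 0.04, "y": 0.055, "z": 0.06, "roll": 0.01}, {"grip": 255, "x": 0.04, "y": 0.055, "z": 0.06, "roll": 0.01}, {"grip": 255, "x": 0.04, "y": 0.055, "z": 0.06, "roll": 0.01}, {"grip": 255, "x": 0.04, "y": 0.055, "z": 0.06, "roll": 0.01}, {"grip": 255, "x": 0.04, "y": 0.055, "z": 0.06, "roll": 0.01}, {"grip": 255, "x": 0.04, "y": 0.055, "z": 0.06, "roll": 0.01}, {"grip": 255, "x": 0.04, "y": 0.055, "z": 0.06, "roll": 0.01}]'

```text
time_s: 11.6
eef_pos: [0.5554, 0.0869, 0.0459]
orientation: [[0.998, 0.062, -0.0], [0.062, -0.998, -0.0], [-0.0, 0.0, -1.0]]
contact_force: [-0.9, 0.2, 0.3]
grip_width: 0.0025
finger_force: 0.0
```

```bash
python3 - <<'E'
from h import *
st()
E
```

```text
t 11.6 p [0.5554 0.0869 0.0459] F [-0.9  0.2  0.3] w 0.0025 ff 0.0
[[0.998, 0.062, -0.0], [0.062, -0.998, -0.0], [-0.0, 0.0, -1.0]]
q [-0.07  0.86 -0.29  1.87  0.49  0.47 -2.21]
```

The fingers closed on nothing, so the post was probably knocked aside. I rise and look again.

Request:
apply_moves --increments '[{"grip": 80, "x": 0, "y": 0, "z": -0.5, "roll": 0}, {"grip": 80, "x": 0, "y": 0, "z": -1, "roll": 0}, {"grip": 80, "x": 0, "y": 0, "z": -1, "roll": 0}]'

```text
time_s: 11.98
eef_pos: [0.5581, 0.0878, 0.1495]
orientation: [[0.998, 0.062, 0.008], [0.062, -0.998, 0.002], [0.008, -0.002, -1.0]]
contact_force: [0.1, 0.1, 0.3]
grip_width: 0.0306
finger_force: 0.0
```

Request:
apply_moves --increments '[{"grip": 80, "x": -0.5, "y": 0, "z": -0.5, "roll": 0}, {"grip": 80, "x": -0.8, "y": 0, "z": -1, "roll": 0}, {"grip": 80, "x": -0.8, "y": 0, "z": -1, "roll": 0}]'

```text
time_s: 12.35
eef_pos: [0.4749, 0.0822, 0.248]
orientation: [[0.998, 0.063, 0.003], [0.063, -0.998, -0.0], [0.003, 0.0, -1.0]]
contact_force: [0.3, -0.6, -0.4]
grip_width: 0.0594
finger_force: 0.0
```

```bash
python3 - <<'E'
from h import *
st()
c=viewer.camera("wrist");W=cloud(c); posts(W); cv2.imwrite("pics/b.png",c["color"])
E
```

```text
t 12.35 p [0.4749 0.0822 0.248 ] F [ 0.3 -0.6 -0.4] w 0.0594 ff 0.0
[[0.998, 0.063, 0.003], [0.063, -0.998, -0.0], [0.003, 0.0, -1.0]]
q [ 0.05  0.48 -0.48  1.93  0.3   0.8  -2.1 ]
post c 0.4979 0.0846 size 0.139 0.032 ang 3.8 px 5068
post c 0.5059 -0.1172 size 0.14 0.034 ang 6.2 px 5744
post c 0.4944 -0.009 size 0.14 0.033 ang 1.8 px 5255
```

View pics/b.png

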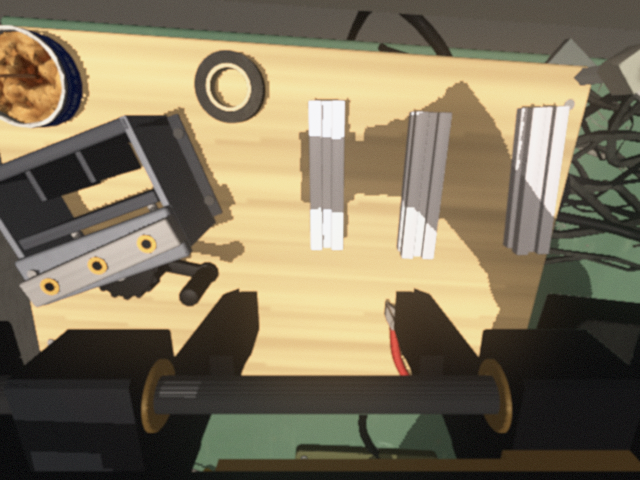

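```bash
python3 - <<'E'
from h import *
c=viewer.camera("wrist");W=cloud(c)
K=np.array([[c["fx"],0,c["cx"]],[0,c["fy"],c["cy"]],[0,0,1.]])
q=np.array([[.5539,.0881,.072],[.4979,.0846,.072],[.4749,.0822,.248],[.4749,.0822,.072],[.4749,.1122,.248]])
print(np.round(cv2.projectPoints(q,np.array(c["rvec"],float),np.array(c["tvec"],float),K,None)[0][:,0]).tolist())
for u,v in [(327,105),(327,245),(327,175),(327,95)]: print(u,v,np.round(W[v,u],4))
R=cv2.Rodrigues(np.array(c["rvec"],float))[0]; print("cam",-R.T@np.array(c["tvec"]).ravel(), R[2])
E
```

```text
[[326.0, 117.0], [326.0, 180.0], [328.0, 284.0], [327.0, 205.0], [269.0, 281.0]]
327 105 [0.5644 0.088  0.0657]
327 245 [0.4316 0.0796 0.0649]
327 175 [0.5018 0.0841 0.0649]
327 95 [0.5739 0.0885 0.0404]
cam [0.55672067 0.08835452 0.42189258] [-0.31131334 -0.01959139 -0.95010535]
```

Request:
apply_moves --increments '[{"grip": 80, "x": 0.4, "y": 0, "z": 0.4, "roll": 0}, {"grip": 80, "x": 0.77, "y": -0.01, "z": 0.9, "roll": 0}, {"grip": 80, "x": 0.77, "y": -0.01, "z": 1, "roll": 0}, {"grip": 80, "x": 0.77, "y": -0.01, "z": 1, "roll": 0}]'

```text
time_s: 12.95
eef_pos: [0.5508, 0.0875, 0.1439]
orientation: [[0.998, 0.062, -0.004], [0.062, -0.998, -0.001], [-0.005, 0.001, -1.0]]
contact_force: [-0.1, 1.3, 0.6]
grip_width: 0.0605
finger_force: 0.0
```

Request:
apply_moves --increments '[{"grip": 80, "x": 0, "y": 0, "z": 0.4, "roll": 0}, {"grip": 80, "x": 0, "y": 0, "z": 0.8, "roll": 0}, {"grip": 80, "x": 0, "y": 0, "z": 1, "roll": 0}, {"grip": 80, "x": 0, "y": 0, "z": 1.0, "roll": 0}]'

```text
time_s: 13.45
eef_pos: [0.5515, 0.0877, 0.0461]
orientation: [[0.998, 0.063, -0.001], [0.063, -0.998, -0.001], [-0.001, 0.0, -1.0]]
contact_force: [0.1, 0.2, -0.3]
grip_width: 0.0607
finger_force: 0.0
```

```bash
python3 - <<'E'
from h import *
st()
c=viewer.camera("wrist"); c2=viewer.camera("scene")
cv2.imwrite("pics/c.png",np.hstack([cv2.resize(c["color"],(400,300)),cv2.resize(c2["color"][180:360,200:440],(400,300))]))
E
```

```text
t 13.45 p [0.5515 0.0877 0.0461] F [ 0.1  0.2 -0.3] w 0.0607 ff 0.0
[[0.998, 0.063, -0.001], [0.063, -0.998, -0.001], [-0.001, 0.0, -1.0]]
q [-0.07  0.86 -0.29  1.88  0.51  0.47 -2.23]
```

View pics/c.png

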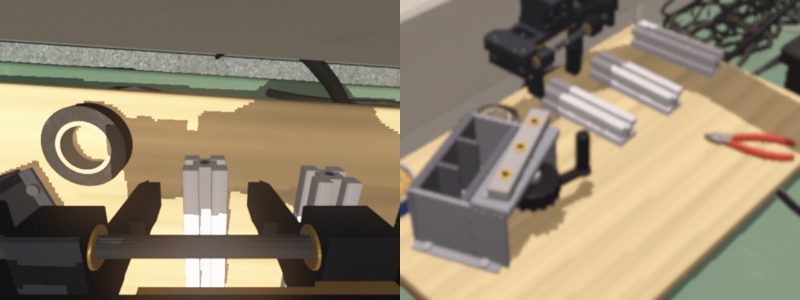

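The post end sits between the fingers. I close again, keeping the commanded pose.

Request:
apply_moves --force 6 --increments '[{"grip": 140, "x": 0.02, "y": 0, "z": 0.01, "roll": 0}, {"grip": 180, "x": 0.02, "y": 0, "z": 0.01, "roll": 0}, {"grip": 180, "x": 0.02, "y": 0, "z": 0.01, "roll": 0}, {"grip": 180, "x": 0.02, "y": 0, "z": 0.01, "roll": 0}]'

```text
time_s: 14.05
eef_pos: [0.5544, 0.0878, 0.045]
orientation: [[0.998, 0.062, 0.0], [0.062, -0.998, -0.0], [0.0, 0.0, -1.0]]
contact_force: [1.0, 0.9, -0.5]
grip_width: 0.0263
finger_force: 0.0
```

```bash
python3 - <<'E'
from h import *
st()
c=viewer.camera("wrist"); c2=viewer.camera("scene")
cv2.imwrite("pics/d.png",np.hstack([cv2.resize(c["color"],(400,300)),cv2.resize(c2["color"][180:300,220:380],(400,300))]))
E
```

```text
t 14.05 p [0.5544 0.0878 0.045 ] F [ 1.   0.9 -0.5] w 0.0263 ff 0.0
[[0.998, 0.062, 0.0], [0.062, -0.998, -0.0], [0.0, 0.0, -1.0]]
q [-0.07  0.86 -0.3   1.88  0.51  0.47 -2.23]
```

View pics/d.png

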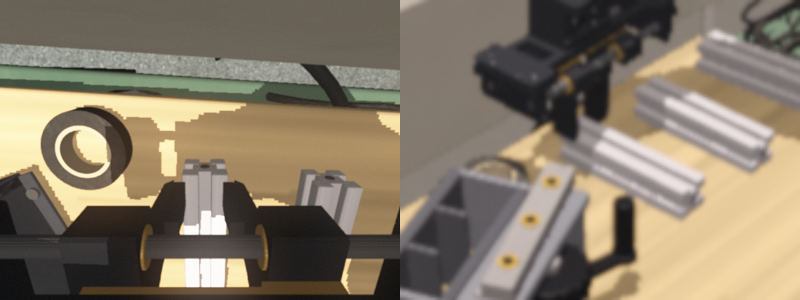

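```bash
python3 - <<'E'
from h import *
c=viewer.camera("scene"); W=cloud(c)
R=cv2.Rodrigues(np.array(c["rvec"],float))[0]; print("cam",-R.T@np.array(c["tvec"]).ravel())
K=np.array([[c["fx"],0,c["cx"]],[0,c["fy"],c["cy"]],[0,0,1.]])
q=np.array([[.5544,.0878,.045],[.5544,.1038,.045],[.5675,.0891,.072],[.428,.0800,.072],[.5675,.1051,.04],[.428,.096,.04]])
P=cv2.projectPoints(q,np.array(c["rvec"],float),np.array(c["tvec"],float),K,None)[0][:,0]; print(np.round(P).tolist())
im=cv2.resize(c["color"][190:290,250:380],(780,600),interpolation=cv2.INTER_CUBIC)
for p in P: cv2.circle(im,(int((p[0]-250)*6),int((p[1]-190)*6)),4,(0,0,255),-1)
cv2.imwrite("pics/e.png",im); posts(W)
c=viewer.camera("wrist"); print("w"); posts(cloud(c))
E
```

```text
cam [-0.06890216  0.70098513  0.70219683]
[[292.0, 241.0], [287.0, 244.0], [287.0, 229.0], [337.0, 254.0], [283.0, 244.0], [332.0, 269.0]]
post c 0.5066 -0.1192 size 0.143 0.038 ang 6.0 px 598
post c 0.4942 -0.0096 size 0.142 0.036 ang 1.2 px 680
post c 0.4984 0.0845 size 0.142 0.052 ang 4.3 px 778
w
post c 0.5406 0.0883 size 0.056 0.054 ang 3.8 px 7664
post c 0.5451 -0.0071 size 0.041 0.033 ang 1.4 px 4712
post c 0.4776 0.0835 size 0.038 0.032 ang 3.2 px 2786
```

View pics/e.png

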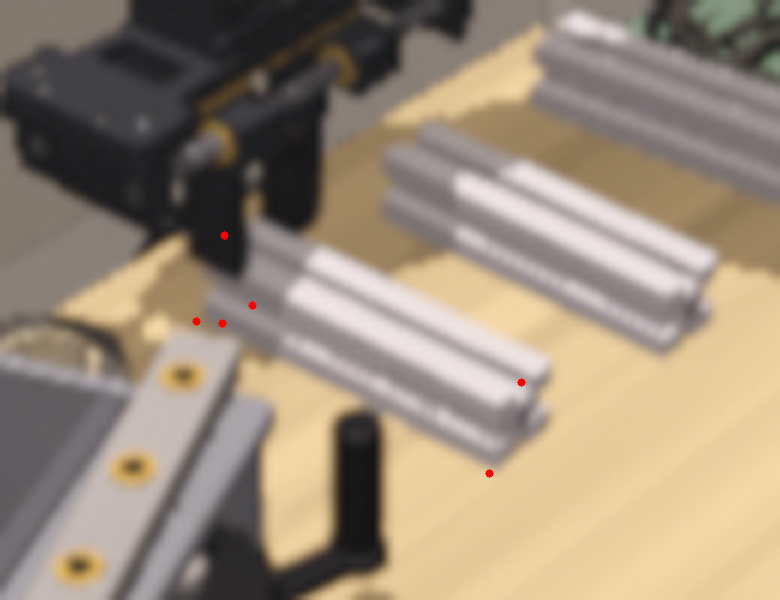

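Request:
apply_moves --force 6 --increments '[{"grip": 255, "x": 0, "y": 0, "z": 0, "roll": 0}, {"grip": 255, "x": 0, "y": 0, "z": 0, "roll": 0}, {"grip": 255, "x": 0, "y": 0, "z": 0, "roll": 0}, {"grip": 255, "x": 0, "y": 0, "z": 0, "roll": 0}]'

```text
time_s: 14.75
eef_pos: [0.5543, 0.0878, 0.0449]
orientation: [[0.998, 0.062, -0.0], [0.062, -0.998, -0.0], [-0.0, 0.0, -1.0]]
contact_force: [1.4, 0.6, -1.0]
grip_width: 0.0003
finger_force: 0.0
```

```bash
python3 - <<'E'
from h import *
st()
c=viewer.camera("scene"); im=cv2.resize(c["color"][190:290,250:380],(390,300),interpolation=cv2.INTER_CUBIC)
c=viewer.camera("wrist"); cv2.imwrite("pics/f.png",np.hstack([im,cv2.resize(c["color"],(400,300))]))
E
```

```text
t 14.75 p [0.5543 0.0878 0.0449] F [ 1.4  0.6 -1. ] w 0.0003 ff 0.0
[[0.998, 0.062, -0.0], [0.062, -0.998, -0.0], [-0.0, 0.0, -1.0]]
q [-0.07  0.86 -0.3   1.88  0.51  0.47 -2.23]
```

View pics/f.png

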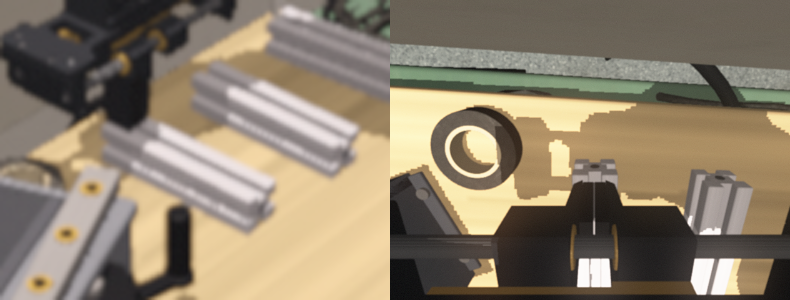

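```bash
python3 - <<'E'
from h import *
c=viewer.camera("scene"); W=cloud(c); im=c["color"]
dark=im.max(2)<60
m=dark&(abs(W[...,0]-.554)<.03)&(abs(W[...,1]-.088)<.035)&(W[...,2]<.2)
v,u=np.nonzero(m); 
for r in range(v.min(),v.max()+1):
    k=m[r]; print(r,np.nonzero(k)[0].min(),np.nonzero(k)[0].max(),np.round(np.median(W[r][k],0),3))
E
```

```text
182 302 303 [0.536 0.072 0.2  ]
183 300 303 [0.537 0.074 0.198]
184 298 303 [0.537 0.076 0.197]
185 296 303 [0.537 0.078 0.195]
186 294 308 [0.536 0.078 0.193]
187 292 309 [0.536 0.079 0.191]
188 291 308 [0.535 0.083 0.19 ]
189 291 309 [0.535 0.082 0.188]
190 290 308 [0.534 0.084 0.187]
191 287 307 [0.534 0.091 0.187]
192 286 306 [0.534 0.096 0.188]
193 287 305 [0.533 0.096 0.185]
194 286 304 [0.532 0.098 0.183]
195 287 307 [0.533 0.093 0.178]
196 287 309 [0.532 0.092 0.176]
197 287 310 [0.532 0.089 0.172]
198 288 309 [0.531 0.081 0.165]
199 287 306 [0.532 0.089 0.168]
200 287 308 [0.531 0.107 0.173]
201 287 311 [0.529 0.111 0.174]
202 288 311 [0.53  0.093 0.161]
203 277 311 [0.53  0.099 0.162]
204 287 310 [0.529 0.104 0.163]
205 286 298 [0.53  0.107 0.162]
206 285 294 [0.53  0.115 0.162]
207 283 287 [0.544 0.117 0.155]
208 281 286 [0.548 0.117 0.151]
209 282 286 [0.547 0.117 0.149]
210 282 285 [0.549 0.117 0.146]
211 282 284 [0.551 0.117 0.142]
212 282 282 [0.554 0.116 0.138]
213 298 299 [0.546 0.074 0.118]
214 289 299 [0.546 0.077 0.117]
215 287 299 [0.544 0.1   0.127]
216 285 299 [0.547 0.095 0.12 ]
217 284 298 [0.547 0.102 0.119]
218 285 298 [0.547 0.098 0.115]
219 285 298 [0.547 0.098 0.114]
220 285 298 [0.547 0.098 0.11 ]
221 285 298 [0.547 0.098 0.107]
222 284 298 [0.546 0.1   0.104]
223 284 298 [0.547 0.101 0.101]
224 284 298 [0.547 0.1   0.098]
225 284 298 [0.548 0.099 0.095]
226 285 298 [0.548 0.099 0.092]
227 286 298 [0.547 0.098 0.09 ]
228 286 297 [0.547 0.099 0.087]
229 286 297 [0.547 0.099 0.085]
230 288 296 [0.547 0.097 0.083]
231 290 295 [0.545 0.097 0.082]
232 292 293 [0.544 0.096 0.079]
```

Request:
apply_moves --increments '[{"grip": 255, "x": 0, "y": 0, "z": -0.4, "roll": 0}, {"grip": 255, "x": 0, "y": 0, "z": -0.4, "roll": 0}, {"grip": 255, "x": 0, "y": 0, "z": -0.4, "roll": 0}]'

```text
time_s: 15.28
eef_pos: [0.5542, 0.0876, 0.0847]
orientation: [[0.998, 0.062, -0.0], [0.062, -0.998, -0.0], [-0.0, 0.0, -1.0]]
contact_force: [-0.4, 0.2, 0.2]
grip_width: 0.0003
finger_force: 0.0
```

```bash
python3 - <<'E'
from h import *
st()
c=viewer.camera("scene"); W=cloud(c); im=c["color"]
m=(im.max(2)<60)&(abs(W[...,0]-.554)<.03)&(abs(W[...,1]-.088)<.035)&(W[...,2]<.15)
v,u=np.nonzero(m)
for r in range(v.max()-8,v.max()+1):
    k=m[r]; print(r,k.sum(),np.round(np.median(W[r][k],0),3) if k.any() else "")
c=viewer.camera("wrist"); print("w"); posts(cloud(c)); c=viewer.camera("top"); print("t"); posts(cloud(c))
E
```

```text
t 15.28 p [0.5542 0.0876 0.0847] F [-0.4  0.2  0.2] w 0.0003 ff 0.0
[[0.998, 0.062, -0.0], [0.062, -0.998, -0.0], [-0.0, 0.0, -1.0]]
q [-0.04  0.8  -0.34  1.86  0.47  0.56 -2.2 ]
210 14 [0.547 0.098 0.136]
211 14 [0.548 0.098 0.133]
212 14 [0.547 0.098 0.129]
213 14 [0.547 0.099 0.125]
214 13 [0.546 0.099 0.124]
215 9 [0.547 0.096 0.122]
216 8 [0.547 0.099 0.121]
217 4 [0.544 0.098 0.121]
218 1 [0.545 0.096 0.117]
w
post c 0.5249 0.0866 size 0.088 0.032 ang 3.7 px 3049
post c 0.5275 -0.0078 size 0.075 0.033 ang 1.9 px 6481
post c 0.5168 -0.1001 size 0.035 0.003 ang 8.8 px 161
post c 0.4434 0.0809 size 0.032 0.031 ang -88.3 px 1629
post c 0.4447 -0.0227 size 0.04 0.009 ang 3.4 px 526
t
post c 0.4905 -0.0047 size 0.134 0.029 ang 4.7 px 666
post c 0.4899 0.0837 size 0.124 0.032 ang 3.8 px 865
```

```bash
python3 - <<'E'
from h import *
c=viewer.camera("wrist"); W=cloud(c); s=sensors.observe(); p=np.array(s["eef_pos"])
d=W-p; m=(abs(d[...,0])<.03)&(abs(d[...,1])<.05)&(d[...,2]>-.012)&(d[...,2]<.25)&(c["color"].max(2)<90)
for lo in np.arange(-.012,.09,.006):
    k=m&(d[...,2]>=lo)&(d[...,2]<lo+.006)
    if k.sum()>3: print(round(lo,3),k.sum(),np.round(d[k].min(0),3),np.round(d[k].max(0),3))
np.save("wd.npy",d); cv2.imwrite("pics/g.png",c["color"])
E
```

```text
0.024 39 [ 0.008 -0.006  0.028] [0.009 0.009 0.03 ]
0.03 361 [ 0.007 -0.011  0.03 ] [0.012 0.015 0.036]
0.036 462 [ 0.008 -0.012  0.036] [0.012 0.016 0.042]
0.042 539 [-0.002 -0.012  0.042] [0.012 0.016 0.048]
0.048 728 [-0.004 -0.013  0.048] [0.012 0.017 0.054]
0.054 733 [ 0.003 -0.013  0.054] [0.012 0.018 0.06 ]
0.06 563 [ 0.007 -0.013  0.06 ] [0.012 0.017 0.066]
0.066 630 [ 0.002 -0.009  0.066] [0.012 0.012 0.072]
0.072 1230 [ 0.001 -0.008  0.072] [0.012 0.012 0.078]
0.078 94 [ 0.007 -0.007  0.078] [0.012 0.011 0.084]
0.084 53 [-0.007 -0.007  0.084] [0.011 0.01  0.09 ]
```

View pics/g.png

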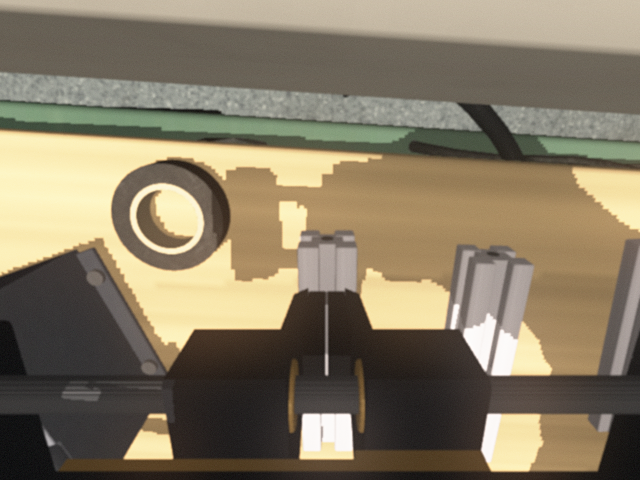

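The wrist depth shows the real fingertips about 29 mm above the reported TCP, so the earlier closings were above the post. I add that offset and try again.

Request:
apply_moves --force 4.5 --increments '[{"grip": 80, "x": 0, "y": 0, "z": 0, "roll": 0}, {"grip": 80, "x": 0, "y": 0, "z": 0, "roll": 0}, {"grip": 80, "x": 0, "y": 0, "z": 0, "roll": 0}, {"grip": 80, "x": 0, "y": 0, "z": 0, "roll": 0}, {"grip": 80, "x": 0, "y": 0, "z": 0, "roll": 0}, {"grip": 80, "x": 0, "y": 0, "z": 0, "roll": 0}, {"grip": 80, "x": 0, "y": 0, "z": 0, "roll": 0}]'

```text
time_s: 16.35
eef_pos: [0.5543, 0.0878, 0.0849]
orientation: [[0.998, 0.062, 0.0], [0.062, -0.998, -0.0], [0.0, 0.0, -1.0]]
contact_force: [-0.3, 0.5, 0.3]
grip_width: 0.0602
finger_force: 0.0
```

Request:
apply_moves --increments '[{"grip": 80, "x": 0, "y": 0, "z": 0.3, "roll": 0}, {"grip": 80, "x": 0, "y": 0, "z": 0.5, "roll": 0}, {"grip": 80, "x": 0, "y": 0, "z": 0.6, "roll": 0}, {"grip": 80, "x": 0, "y": 0, "z": 0.65, "roll": 0}]'

```text
time_s: 16.85
eef_pos: [0.5544, 0.0879, 0.0196]
orientation: [[0.998, 0.062, -0.0], [0.062, -0.998, -0.0], [-0.0, 0.0, -1.0]]
contact_force: [0.1, 0.5, -0.1]
grip_width: 0.0605
finger_force: 0.0
```

Request:
apply_moves --increments '[{"grip": 255, "x": 0, "y": 0, "z": 0.02, "roll": 0}, {"grip": 255, "x": 0, "y": 0, "z": 0.02, "roll": 0}, {"grip": 255, "x": 0, "y": 0, "z": 0.02, "roll": 0}, {"grip": 255, "x": 0, "y": 0, "z": 0.02, "roll": 0}, {"grip": 255, "x": 0, "y": 0, "z": 0.02, "roll": 0}, {"grip": 255, "x": 0, "y": 0, "z": 0.02, "roll": 0}]'

```text
time_s: 17.6
eef_pos: [0.5547, 0.0878, 0.0183]
orientation: [[0.998, 0.062, 0.001], [0.062, -0.998, -0.0], [0.001, 0.0, -1.0]]
contact_force: [0.1, -0.0, 5.1]
grip_width: 0.0321
finger_force: 4.5
```

```bash
python3 - <<'E'
from h import *
st()
E
```

```text
t 17.6 p [0.5547 0.0878 0.0183] F [ 0.1 -0.   5.1] w 0.0321 ff 4.5
[[0.998, 0.062, 0.001], [0.062, -0.998, -0.0], [0.001, 0.0, -1.0]]
q [-0.08  0.91 -0.26  1.88  0.53  0.42 -2.25]
```

Request:
apply_moves --increments '[{"grip": 255, "x": -0.049, "y": 0, "z": -0.213, "roll": 0}, {"grip": 255, "x": -0.136, "y": 0, "z": -0.418, "roll": 0}, {"grip": 255, "x": -0.257, "y": 0, "z": -0.604, "roll": 0}, {"grip": 255, "x": -0.408, "y": 0, "z": -0.766, "roll": 0}, {"grip": 255, "x": -0.53, "y": 0, "z": -0.863, "roll": 0}, {"grip": 255, "x": -0.662, "y": 0, "z": -0.944, "roll": 0}, {"grip": 255, "x": -0.763, "y": 0, "z": -0.992, "roll": 0}]'

```text
time_s: 18.48
eef_pos: [0.4781, 0.0832, 0.1176]
orientation: [[0.998, 0.062, 0.001], [0.062, -0.998, 0.0], [0.001, -0.0, -1.0]]
contact_force: [2.5, -0.6, 2.4]
grip_width: 0.032
finger_force: 4.5
```

Request:
apply_moves --increments '[{"grip": 255, "x": -0.125, "y": 0, "z": -0.045, "roll": 0}, {"grip": 255, "x": -0.254, "y": 0, "z": -0.078, "roll": 0}, {"grip": 255, "x": -0.386, "y": 0, "z": -0.096, "roll": 0}, {"grip": 255, "x": -0.519, "y": 0, "z": -0.101, "roll": 0}, {"grip": 255, "x": -0.676, "y": 0, "z": -0.088, "roll": 0}, {"grip": 255, "x": -0.676, "y": 0, "z": -0.088, "roll": 0}, {"grip": 255, "x": -0.676, "y": 0, "z": -0.088, "roll": 0}]'

```text
time_s: 19.35
eef_pos: [0.4107, 0.0788, 0.1259]
orientation: [[0.998, 0.062, -0.0], [0.062, -0.998, -0.0], [-0.0, 0.0, -1.0]]
contact_force: [-1.1, 0.4, 4.6]
grip_width: 0.0323
finger_force: 4.5
```

```bash
python3 - <<'E'
from h import *
st()
c=viewer.camera("scene"); im=cv2.resize(c["color"][140:340,230:490],(780,600)); cv2.imwrite("pics/i.png",im)
E
```

```text
t 19.35 p [0.4107 0.0788 0.1259] F [-1.1  0.4  4.6] w 0.0323 ff 4.5
[[0.998, 0.062, -0.0], [0.062, -0.998, -0.0], [-0.0, 0.0, -1.0]]
q [-0.11  0.61 -0.29  2.25  0.5   0.35 -2.34]
```

View pics/i.png

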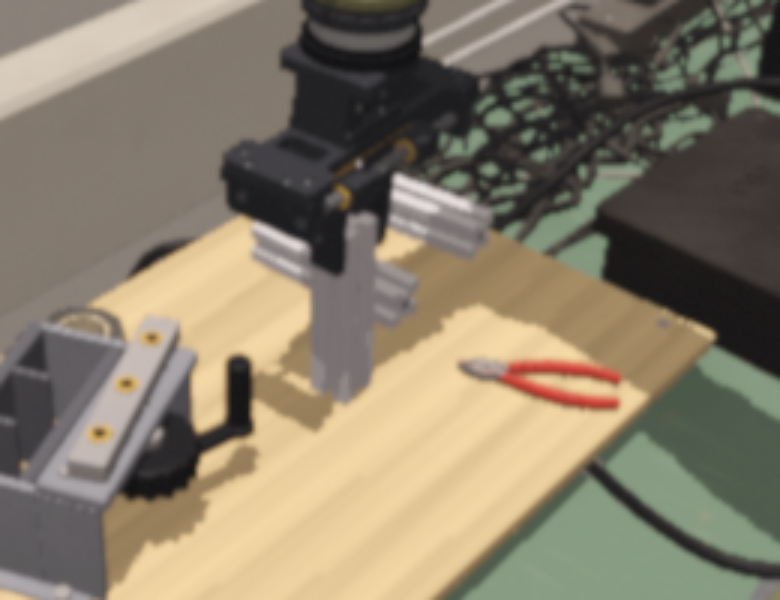

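The post stands upright in the grip, in the crop at about (345,300). I measure where it sits in the grip.

Request:
apply_moves --force 40 --increments '[{"grip": 255, "x": 0, "y": 0, "z": 0, "roll": 0}, {"grip": 255, "x": 0, "y": 0, "z": 0, "roll": 0}, {"grip": 255, "x": 0, "y": 0, "z": 0, "roll": 0}]'

```text
time_s: 19.77
eef_pos: [0.4109, 0.0788, 0.1259]
orientation: [[0.998, 0.062, 0.0], [0.062, -0.998, -0.0], [0.0, 0.0, -1.0]]
contact_force: [-2.3, 0.0, 2.1]
grip_width: 0.0321
finger_force: 40.0
```

```bash
cat >> h.py <<'E'
def held(cams=("scene",),zlo=.05,zhi=.13,r=.045):
    "extents of the upright post in tool axes relative to TCP, by height band"
    s=st(); p=np.array(s["eef_pos"]); R=np.array(s["orientation"])
    for n in cams:
        c=viewer.camera(n); W=cloud(c); b=(W-p)@R; im=c["color"]
        m0=(abs(b[...,0])<r)&(abs(b[...,1])<r)&(im.min(2)>60)&((im.max(2).astype(int)-im.min(2))<40)
        for lo in np.linspace(zlo,zhi,5)[:-1]:
            m=m0&(W[...,2]>lo)&(W[...,2]<lo+(zhi-zlo)/4)
            if m.sum()>10: print(n,round(lo,3),m.sum(),"x",np.round(np.percentile(b[m][:,0],[2,50,98]),4),"y",np.round(np.percentile(b[m][:,1],[2,50,98]),4))
        m=m0&(W[...,2]>.04); 
        if m.any(): print("zrange",np.round(np.percentile(W[m][:,2],[0.5,99.5]),4))
E
python3 - <<'E'
from h import *
held(("scene","wrist"))
E
```

```text
t 19.77 p [0.4109 0.0788 0.1259] F [-2.3  0.   2.1] w 0.0321 ff 40.0
[[0.998, 0.062, 0.0], [0.062, -0.998, -0.0], [0.0, 0.0, -1.0]]
q [-0.11  0.61 -0.29  2.25  0.5   0.35 -2.34]
scene 0.05 153 x [-0.016  -0.0082  0.0162] y [-0.0166 -0.0117  0.0148]
scene 0.07 159 x [-0.0155 -0.0089  0.0168] y [-0.0167 -0.0123  0.0127]
scene 0.09 162 x [-0.0144 -0.0081  0.0161] y [-0.0166 -0.0121  0.0159]
scene 0.11 173 x [-0.0135 -0.0072  0.0161] y [-0.0168 -0.012   0.0151]
zrange [0.0425 0.5603]
wrist 0.05 326 x [0.0087 0.0159 0.0166] y [-0.0157 -0.0016  0.0137]
wrist 0.07 416 x [0.0096 0.0168 0.0176] y [-0.0162 -0.0009  0.0137]
wrist 0.09 558 x [0.0104 0.0177 0.0184] y [-0.0162 -0.0015  0.0137]
wrist 0.11 729 x [0.0113 0.0186 0.0193] y [-0.0161 -0.0015  0.0136]
zrange [0.0453 0.245 ]
```

Request:
apply_moves --force 4.5 --increments '[{"grip": 255, "x": 0, "y": 0, "z": 0, "roll": 0}, {"grip": 255, "x": -0.03, "y": 0, "z": 0, "roll": 0}, {"grip": 255, "x": -0.06, "y": 0, "z": 0.0, "roll": 0}, {"grip": 255, "x": -0.06, "y": 0, "z": 0.0, "roll": 0}, {"grip": 255, "x": -0.06, "y": 0, "z": 0, "roll": 0}]'

```text
time_s: 20.5
eef_pos: [0.4045, 0.0785, 0.1258]
orientation: [[0.998, 0.062, -0.0], [0.062, -0.998, -0.0], [-0.0, 0.0, -1.0]]
contact_force: [-0.1, -0.4, -3.6]
grip_width: 0.0316
finger_force: 4.5
```

Request:
apply_moves --force 50 --increments '[{"grip": 255, "x": 0, "y": 0, "z": 0, "roll": 0}, {"grip": 255, "x": 0, "y": 0, "z": 0, "roll": 0}, {"grip": 255, "x": 0, "y": 0, "z": 0, "roll": 0}]'

```text
time_s: 20.88
eef_pos: [0.4047, 0.0785, 0.1259]
orientation: [[0.998, 0.062, 0.0], [0.062, -0.998, -0.0], [0.0, 0.0, -1.0]]
contact_force: [-0.6, -0.3, -3.8]
grip_width: 0.0314
finger_force: 50.0
```

```bash
python3 - <<'E'
from h import *
held(("scene","wrist"))
E
```

```text
t 20.88 p [0.4047 0.0785 0.1259] F [-0.6 -0.3 -3.8] w 0.0314 ff 50.0
[[0.998, 0.062, 0.0], [0.062, -0.998, -0.0], [0.0, 0.0, -1.0]]
q [-0.12  0.6  -0.28  2.26  0.5   0.33 -2.35]
scene 0.05 156 x [-0.0135 -0.0069  0.0166] y [-0.0172 -0.0122  0.0138]
scene 0.07 158 x [-0.013  -0.0054  0.0175] y [-0.0162 -0.0108  0.0149]
scene 0.09 160 x [-0.0127 -0.0069  0.0179] y [-0.0169 -0.0114  0.0138]
scene 0.11 165 x [-0.0124 -0.0058  0.0174] y [-0.0165 -0.0115  0.015 ]
zrange [0.042  0.5604]
wrist 0.05 351 x [0.0113 0.0185 0.0191] y [-0.0158 -0.0009  0.0136]
wrist 0.07 460 x [0.0117 0.0189 0.0194] y [-0.0163 -0.0012  0.0136]
wrist 0.09 579 x [0.0121 0.0193 0.0199] y [-0.0163 -0.0015  0.0137]
wrist 0.11 786 x [0.0124 0.0197 0.0203] y [-0.0163 -0.0015  0.0134]
zrange [0.0456 0.2449]
```

Request:
apply_moves --increments '[{"grip": 255, "x": 0, "y": 0, "z": -0.3, "roll": 0}, {"grip": 255, "x": 0, "y": 0, "z": -0.6, "roll": 0}, {"grip": 255, "x": 0, "y": 0, "z": -1, "roll": -0.1}, {"grip": 255, "x": 0, "y": 0, "z": -1, "roll": -0.2}, {"grip": 255, "x": 0, "y": 0, "z": -1, "roll": -0.3}, {"grip": 255, "x": 0, "y": 0, "z": -1, "roll": -0.4}, {"grip": 255, "x": 0, "y": 0, "z": -1, "roll": -0.5}, {"grip": 255, "x": 0, "y": 0, "z": -1, "roll": -0.6}]'

```text
time_s: 21.98
eef_pos: [0.4043, 0.0781, 0.2258]
orientation: [[0.532, 0.847, -0.001], [0.847, -0.532, -0.001], [-0.001, -0.0, -1.0]]
contact_force: [0.2, 0.0, -3.9]
grip_width: 0.0315
finger_force: 50.0
```

Request:
apply_moves --increments '[{"grip": 255, "x": 0, "y": 0, "z": -0.2, "roll": -0.1}, {"grip": 255, "x": 0, "y": 0, "z": -0.25, "roll": -0.2}, {"grip": 255, "x": 0, "y": 0, "z": -0.25, "roll": -0.3}, {"grip": 255, "x": 0, "y": 0, "z": -0.25, "roll": -0.4}, {"grip": 255, "x": 0, "y": 0, "z": -0.25, "roll": -0.5}, {"grip": 255, "x": 0, "y": 0, "z": -0.25, "roll": -0.616}, {"grip": 255, "x": 0, "y": 0, "z": -0.25, "roll": -0.616}, {"grip": 255, "x": 0, "y": 0, "z": -0.25, "roll": -0.616}]'

```text
time_s: 22.98
eef_pos: [0.4045, 0.0782, 0.2508]
orientation: [[-0.388, 0.922, -0.0], [0.922, 0.388, -0.0], [-0.0, -0.0, -1.0]]
contact_force: [0.4, 0.3, -3.9]
grip_width: 0.0318
finger_force: 50.0
```

```bash
cat >> h.py <<'E'
A=np.radians(23); XS=np.array([np.cos(A),np.sin(A)]); YS=np.array([-XS[1],XS[0]]); OS=np.array([.4069,.2630])
def stand():
    s=sensors.observe(); p=np.array(s["eef_pos"]); R=np.array(s["orientation"]); d=p[:2]-OS
    print("stand xy",np.round([d@XS,d@YS],4),"psi",round(np.degrees(np.arctan2(R[1,0],R[0,0])),2))
E
python3 - <<'E'
from h import *
held(("scene",),.16,.24); stand()
E
```

```text
t 22.98 p [0.4045 0.0782 0.2508] F [ 0.4  0.3 -3.9] w 0.0318 ff 50.0
[[-0.388, 0.922, -0.0], [0.922, 0.388, -0.0], [-0.0, -0.0, -1.0]]
q [ 0.42  0.53 -1.1   2.09  0.61  0.9  -0.63]
scene 0.16 108 x [-0.011   0.0159  0.0196] y [-0.0156 -0.0011  0.0149]
scene 0.18 156 x [-0.0075  0.0165  0.0201] y [-0.0157 -0.0017  0.0139]
scene 0.2 180 x [-0.0115  0.0168  0.0202] y [-0.0159 -0.0043  0.0152]
scene 0.22 181 x [-0.0081  0.0171  0.0204] y [-0.0158 -0.0012  0.0147]
zrange [0.1684 0.5646]
stand xy [-0.0743 -0.1691] psi 112.86
```

Request:
apply_moves --increments '[{"grip": 255, "x": 0.4, "y": 0.1, "z": 0, "roll": 0}, {"grip": 255, "x": 0.8, "y": 0.3, "z": 0, "roll": 0}, {"grip": 255, "x": 0.8, "y": 0.3, "z": 0, "roll": 0}]'

```text
time_s: 23.4
eef_pos: [0.4012, 0.1686, 0.2518]
orientation: [[-0.395, 0.919, 0.002], [0.919, 0.395, 0.004], [0.003, 0.004, -1.0]]
contact_force: [0.6, -0.2, -3.8]
grip_width: 0.0315
finger_force: 50.0
```

Request:
apply_moves --increments '[{"grip": 255, "x": 0.4, "y": 0.4, "z": 0, "roll": 0}, {"grip": 255, "x": 0.8, "y": 0.8, "z": 0, "roll": 0}, {"grip": 255, "x": 0.8, "y": 0.8, "z": 0, "roll": 0}]'

```text
time_s: 23.78
eef_pos: [0.4439, 0.2735, 0.2513]
orientation: [[-0.393, 0.92, 0.001], [0.92, 0.393, 0.005], [0.004, 0.003, -1.0]]
contact_force: [-0.6, -0.0, -4.0]
grip_width: 0.0315
finger_force: 50.0
```

Request:
apply_moves --increments '[{"grip": 255, "x": 0.3, "y": 0.3, "z": 0, "roll": 0}, {"grip": 255, "x": 0.516, "y": 0.53, "z": 0, "roll": 0}, {"grip": 255, "x": 0.516, "y": 0.53, "z": 0, "roll": 0}, {"grip": 255, "x": 0.516, "y": 0.53, "z": 0, "roll": 0}]'

```text
time_s: 24.28
eef_pos: [0.4719, 0.3348, 0.2503]
orientation: [[-0.39, 0.921, -0.001], [0.921, 0.39, -0.003], [-0.003, -0.002, -1.0]]
contact_force: [0.9, -0.1, -4.3]
grip_width: 0.0317
finger_force: 50.0
```

```bash
python3 - <<'E'
from h import *
held(("scene","wrist"),.16,.24); stand()
c=viewer.camera("wrist"); c2=viewer.camera("scene")
cv2.imwrite("pics/j.png",np.hstack([cv2.resize(c["color"],(400,300)),cv2.resize(c2["color"][170:350,160:400],(400,300))]))
W=cloud(c).reshape(-1,3); xs=(W[:,:2]-OS)@XS; ys=(W[:,:2]-OS)@YS
for y0 in (-46,0):
    m=(abs(ys-y0/1e3)<.01); 
    print(y0,[(b,int(1000*np.nanmax(W[m&(xs>b/1e3)&(xs<=(b+2)/1e3),2],initial=0))) for b in range(40,126,2)])
m=(abs(xs-.095)<.006)
print([(b,int(1000*np.nanmax(W[m&(ys>b/1e3)&(ys<=(b+2)/1e3),2],initial=0))) for b in range(-80,30,2)])
E
```

```text
t 24.27 p [0.4719 0.3348 0.2503] F [ 0.9 -0.1 -4.3] w 0.0317 ff 50.0
[[-0.39, 0.921, -0.001], [0.921, 0.39, -0.003], [-0.003, -0.002, -1.0]]
q [-0.18  0.73 -0.96  1.64  0.65  1.13 -0.91]
scene 0.16 158 x [-0.011   0.0141  0.0191] y [-0.0167 -0.0096  0.0139]
scene 0.18 240 x [-0.0112  0.0153  0.0193] y [-0.0165 -0.0095  0.0143]
scene 0.2 250 x [-0.0103  0.0155  0.0199] y [-0.0164 -0.0096  0.0149]
scene 0.22 259 x [-0.0108  0.0161  0.0203] y [-0.0164 -0.0095  0.0146]
zrange [0.0426 0.5673]
wrist 0.16 213 x [0.0123 0.0195 0.0199] y [-0.0133  0.0006  0.0158]
wrist 0.18 378 x [0.0126 0.0198 0.0203] y [-0.0142  0.0012  0.0158]
wrist 0.2 500 x [0.0129 0.0202 0.0207] y [-0.0144  0.0006  0.0159]
wrist 0.22 640 x [0.0133 0.0205 0.0211] y [-0.0145  0.0006  0.0158]
zrange [0.0433 0.3619]
stand xy [0.0881 0.0408] psi 112.92
-46 [(40, 89), (42, 89), (44, 89), (46, 87), (48, 0), (50, 0), (52, 0), (54, 0), (56, 0), (58, 0), (60, 0), (62, 0), (64, 0), (66, 0), (68, 0), (70, 0), (72, 0), (74, 0), (76, 0), (78, 0), (80, 0), (82, 0), (84, 0), (86, 0), (88, 0), (90, 0), (92, 0), (94, 0), (96, 0), (98, 0)
[... 386 characters left out ...]
 (92, 0), (94, 0), (96, 0), (98, 0), (100, 0), (102, 0), (104, 0), (106, 0), (108, 0), (110, 0), (112, 0), (114, 0), (116, 0), (118, 120), (120, 118), (122, 0), (124, 0)]
[(-80, 0), (-78, 0), (-76, 0), (-74, 0), (-72, 0), (-70, 0), (-68, 0), (-66, 0), (-64, 0), (-62, 0), (-60, 0), (-58, 0), (-56, 0), (-54, 0), (-52, 0), (-50, 0), (-48, 0), (-46, 0), (-44, 0), (-42, 0), (-40, 0), (-38, 0), (-36, 0), (-34, 0), (-32, 0), (-30, 0), (-28, 0), (-26, 0), (-24, 0), (-22, 0), (-20, 0), (-18, 0), (-16, 0), (-14, 0), (-12, 0), (-10, 0), (-8, 0), (-6, 0), (-4, 0), (-2, 0), (0, 0), (2, 0), (4, 0), (6, 0), (8, 0), (10, 0), (12, 0), (14, 0), (16, 0), (18, 0), (20, 0), (22, 0), (24, 60), (26, 41), (28, 41)]
```

View pics/j.png

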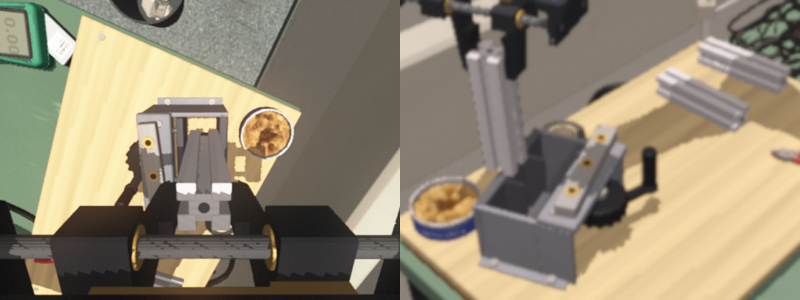

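Right crop: the post hangs over the left bay at about (495,110), clear of the tin. I lower it carefully.

Request:
apply_moves --increments '[{"grip": 255, "x": 0.017, "y": 0.006, "z": 0, "roll": 0}, {"grip": 255, "x": 0.017, "y": 0.006, "z": 0.15, "roll": 0}, {"grip": 255, "x": 0.017, "y": 0.006, "z": 0.3, "roll": 0}, {"grip": 255, "x": 0.017, "y": 0.006, "z": 0.4, "roll": 0}, {"grip": 255, "x": 0.017, "y": 0.006, "z": 0.5, "roll": 0}, {"grip": 255, "x": 0.017, "y": 0.006, "z": 0.6, "roll": 0}, {"grip": 255, "x": 0.017, "y": 0.006, "z": 0.6, "roll": 0}]'

```text
time_s: 25.35
eef_pos: [0.4717, 0.3383, 0.19]
orientation: [[-0.391, 0.92, -0.001], [0.92, 0.391, -0.001], [-0.001, -0.001, -1.0]]
contact_force: [-0.2, -0.6, -3.8]
grip_width: 0.032
finger_force: 50.0
```

```bash
python3 - <<'E'
from h import *
st();stand()
E
```

```text
t 25.35 p [0.4717 0.3383 0.19  ] F [-0.2 -0.6 -3.8] w 0.032 ff 50.0
[[-0.391, 0.92, -0.001], [0.92, 0.391, -0.001], [-0.001, -0.001, -1.0]]
q [-0.2   0.8  -0.92  1.7   0.73  1.02 -0.98]
stand xy [0.089 0.044] psi 113.01
```

Request:
apply_moves --increments '[{"grip": 255, "x": -0.01, "y": 0, "z": 0.15, "roll": 0}, {"grip": 255, "x": -0.01, "y": 0, "z": 0.3, "roll": 0}, {"grip": 255, "x": -0.01, "y": 0, "z": 0.45, "roll": 0}, {"grip": 255, "x": -0.01, "y": 0, "z": 0.56, "roll": 0}, {"grip": 255, "x": -0.01, "y": 0, "z": 0.61, "roll": 0}, {"grip": 255, "x": -0.01, "y": 0, "z": 0.63, "roll": 0}, {"grip": 255, "x": -0.01, "y": 0, "z": 0.635, "roll": 0}]'

```text
time_s: 26.22
eef_pos: [0.4725, 0.3381, 0.1276]
orientation: [[-0.391, 0.92, 0.0], [0.92, 0.391, 0.0], [0.0, 0.001, -1.0]]
contact_force: [0.4, -0.6, -4.3]
grip_width: 0.0318
finger_force: 50.0
```

```bash
python3 - <<'E'
from h import *
st();stand()
E
```

```text
t 26.23 p [0.4725 0.3381 0.1276] F [ 0.4 -0.6 -4.3] w 0.0318 ff 50.0
[[-0.391, 0.92, 0.0], [0.92, 0.391, 0.0], [0.0, 0.001, -1.0]]
q [-0.23  0.87 -0.86  1.76  0.82  0.91 -1.05]
stand xy [0.0897 0.0435] psi 113.0
```

Down 2 mm more, release, and retreat.

Request:
apply_moves --increments '[{"grip": 255, "x": 0, "y": 0, "z": 0.015, "roll": 0}, {"grip": 255, "x": 0, "y": 0, "z": 0.015, "roll": 0}, {"grip": 110, "x": 0, "y": 0, "z": 0.015, "roll": 0}, {"grip": 110, "x": 0, "y": 0, "z": 0.015, "roll": 0}, {"grip": 110, "x": 0, "y": 0, "z": 0.015, "roll": 0}, {"grip": 110, "x": 0, "y": 0, "z": -0.3, "roll": 0}, {"grip": 110, "x": 0, "y": 0, "z": -0.8, "roll": 0}, {"grip": 110, "x": 0, "y": 0, "z": -1, "roll": 0}]'

```text
time_s: 27.22
eef_pos: [0.4728, 0.3394, 0.2303]
orientation: [[-0.391, 0.92, 0.003], [0.92, 0.391, 0.003], [0.002, 0.004, -1.0]]
contact_force: [0.5, -0.4, 0.2]
grip_width: 0.05
finger_force: 0.0
```

Request:
apply_moves --increments '[{"grip": 80, "x": -0.5, "y": -0.1, "z": -0.2, "roll": 0}, {"grip": 80, "x": -1, "y": -0.2, "z": -0.3, "roll": 0}, {"grip": 80, "x": -1, "y": -0.2, "z": -0.3, "roll": 0}]'

```text
time_s: 27.6
eef_pos: [0.4949, 0.2328, 0.2569]
orientation: [[-0.384, 0.924, 0.001], [0.924, 0.384, -0.004], [-0.004, -0.001, -1.0]]
contact_force: [-1.5, 1.3, 0.4]
grip_width: 0.0604
finger_force: 0.0
```

```bash
cat >> h.py <<'E'
def tops(n="top"):
    c=viewer.camera(n); W=cloud(c); d=W[...,:2]-OS; x=d@XS; y=d@YS
    for lo,hi in ((.171,.188),(.188,.205)):
        m=(W[...,2]>lo)&(W[...,2]<hi)&(x>.05)&(x<.13)&(abs(y)<.08)
        k,l,s,_=cv2.connectedComponentsWithStats(m.astype(np.uint8))
        for i in range(1,k):
            if s[i,4]>15:
                q=l==i; print("top z>",lo,s[i,4],"X",np.round(np.percentile(x[q],[2,98]),4),"Y",np.round(np.percentile(y[q],[2,98]),4),"z",np.round(np.median(W[q][:,2]),4))
E
python3 - <<'E'
from h import *
st();stand()
for n in("wrist","scene"): print(n); tops(n); posts(cloud(viewer.camera(n)))
E
```

```text
t 27.6 p [0.4949 0.2328 0.2569] F [-1.5  1.3  0.4] w 0.0604 ff 0.0
[[-0.384, 0.924, 0.001], [0.924, 0.384, -0.004], [-0.004, -0.001, -1.0]]
q [ 0.04  0.69 -0.99  1.72  0.64  1.1  -0.77]
stand xy [ 0.0692 -0.0622] psi 112.55
wrist
top z> 0.171 2363 X [0.0748 0.1055] Y [0.0316 0.0626] z 0.1799
post c 0.5218 -0.1145 size 0.109 0.035 ang 7.1 px 1253
scene
top z> 0.171 294 X [0.0734 0.1051] Y [0.031  0.0623] z 0.1797
post c 0.5069 -0.1182 size 0.145 0.037 ang 6.7 px 597
post c 0.4952 -0.0104 size 0.142 0.039 ang 2.0 px 681
```

Request:
apply_moves --increments '[{"grip": 80, "x": -0.5, "y": -0.1, "z": 0, "roll": 0.1}, {"grip": 80, "x": -1, "y": -0.2, "z": 0, "roll": 0.2}, {"grip": 80, "x": -1, "y": -0.2, "z": 0, "roll": 0.3}, {"grip": 80, "x": -1, "y": -0.2, "z": 0, "roll": 0.4}, {"grip": 80, "x": -1, "y": -0.2, "z": 0, "roll": 0.5}, {"grip": 80, "x": -1, "y": -0.2, "z": 0, "roll": 0.6}, {"grip": 80, "x": -1, "y": -0.2, "z": 0, "roll": 0.63}, {"grip": 80, "x": -1, "y": -0.2, "z": 0, "roll": 0.63}]'

```text
time_s: 28.8
eef_pos: [0.5132, 0.1398, 0.2572]
orientation: [[0.552, 0.834, -0.0], [0.834, -0.552, 0.0], [0.0, -0.0, -1.0]]
contact_force: [0.2, 0.0, 0.5]
grip_width: 0.0606
finger_force: 0.0
```

Request:
apply_moves --increments '[{"grip": 80, "x": -0.3, "y": 0.3, "z": 0, "roll": 0.1}, {"grip": 80, "x": -0.6, "y": 0.6, "z": 0, "roll": 0.2}, {"grip": 80, "x": -0.96, "y": 1, "z": 0, "roll": 0.3}, {"grip": 80, "x": -0.96, "y": 1, "z": 0, "roll": 0.4}, {"grip": 80, "x": -0.96, "y": 1, "z": 0, "roll": 0.5}, {"grip": 80, "x": -0.96, "y": 1, "z": 0, "roll": 0.6}, {"grip": 80, "x": -0.96, "y": 1, "z": 0, "roll": 0.6}, {"grip": 80, "x": -0.96, "y": 1, "z": 0, "roll": 0.6}]'

```text
time_s: 29.8
eef_pos: [0.5436, 0.0034, 0.2573]
orientation: [[0.999, 0.044, -0.0], [0.044, -0.999, 0.0], [-0.0, -0.0, -1.0]]
contact_force: [-0.4, -0.6, -0.4]
grip_width: 0.0608
finger_force: 0.0
```

```bash
cat >> h.py <<'E'
def to(x,y,z,psi):
    "shift to (x,y,z) and roll to psi deg, in move units"
    s=st(); p=np.array(s["eef_pos"]); R=np.array(s["orientation"]); d=(np.array([x,y,z])-p)@R
    a=np.degrees(np.arctan2(R[1,0],R[0,0])); print("move units",np.round(d*10,3),"roll",round((a-psi)/90,3))
E
python3 - <<'E'
from h import *
W=cloud(viewer.camera("wrist")); posts(W); to(.5504,-.0072,.0185,1.9)
E
```

```text
post c 0.506 -0.1174 size 0.14 0.033 ang 6.6 px 4342
post c 0.4943 -0.0091 size 0.141 0.032 ang 1.7 px 4082
t 29.85 p [0.5435 0.0032 0.2573] F [-0.4 -0.  -0.2] w 0.0601 ff 0.0
[[0.999, 0.043, -0.0], [0.043, -0.999, 0.0], [-0.0, -0.0, -1.0]]
q [ 0.21  0.55 -0.49  1.74  0.31  0.92 -1.94]
move units [0.065 0.108 2.388] roll 0.007
```

Request:
apply_moves --force 4.5 --increments '[{"grip": 80, "x": 0.065, "y": 0.108, "z": 0.5, "roll": 0.007}, {"grip": 80, "x": 0.065, "y": 0.108, "z": 0.9, "roll": 0.007}, {"grip": 80, "x": 0.065, "y": 0.108, "z": 0.9, "roll": 0.007}]'

```text
time_s: 30.22
eef_pos: [0.5483, -0.008, 0.1651]
orientation: [[1.0, 0.031, -0.006], [0.031, -1.0, -0.0], [-0.006, 0.0, -1.0]]
contact_force: [1.0, 0.5, 0.6]
grip_width: 0.0605
finger_force: 0.0
```

Request:
apply_moves --increments '[{"grip": 80, "x": 0, "y": 0, "z": 0.5, "roll": 0}, {"grip": 80, "x": 0, "y": 0, "z": 0.9, "roll": 0}, {"grip": 80, "x": 0, "y": 0, "z": 0.9, "roll": 0}]'

```text
time_s: 30.6
eef_pos: [0.5498, -0.0075, 0.0769]
orientation: [[1.0, 0.031, -0.003], [0.031, -1.0, -0.0], [-0.003, 0.0, -1.0]]
contact_force: [0.4, 0.6, 1.0]
grip_width: 0.0602
finger_force: 0.0
```

Request:
apply_moves --increments '[{"grip": 80, "x": 0, "y": 0, "z": 0.3, "roll": 0}, {"grip": 80, "x": 0, "y": 0, "z": 0.55, "roll": 0}, {"grip": 80, "x": 0, "y": 0, "z": 0.57, "roll": 0}, {"grip": 80, "x": 0, "y": 0, "z": 0.57, "roll": 0}]'

```text
time_s: 31.1
eef_pos: [0.5522, -0.0075, 0.0224]
orientation: [[1.0, 0.029, 0.003], [0.029, -1.0, 0.0], [0.003, -0.0, -1.0]]
contact_force: [0.3, -0.4, -0.8]
grip_width: 0.0601
finger_force: 0.0
```

```bash
python3 - <<'E'
from h import *
to(.5504,-.0072,.0192,1.8)
E
```

```text
t 31.1 p [ 0.5522 -0.0075  0.0224] F [ 0.3 -0.4 -0.8] w 0.0601 ff 0.0
[[1.0, 0.029, 0.003], [0.029, -1.0, 0.0], [0.003, -0.0, -1.0]]
q [ 0.09  0.89 -0.27  1.91  0.55  0.4  -2.14]
move units [-0.018 -0.003  0.032] roll -0.001
```

Request:
apply_moves --force 4.5 --increments '[{"grip": 255, "x": -0.02, "y": 0, "z": 0.035, "roll": 0}, {"grip": 255, "x": -0.02, "y": 0, "z": 0.035, "roll": 0}, {"grip": 255, "x": -0.02, "y": 0, "z": 0.035, "roll": 0}, {"grip": 255, "x": -0.02, "y": 0, "z": 0.035, "roll": 0}, {"grip": 255, "x": -0.02, "y": 0, "z": 0.035, "roll": 0}, {"grip": 255, "x": -0.02, "y": 0, "z": 0.035, "roll": 0}]'

```text
time_s: 31.85
eef_pos: [0.5487, -0.008, 0.0172]
orientation: [[1.0, 0.029, 0.0], [0.029, -1.0, -0.0], [0.0, 0.0, -1.0]]
contact_force: [0.4, -0.6, 4.5]
grip_width: 0.0318
finger_force: 4.5
```

Request:
apply_moves --increments '[{"grip": 255, "x": -0.049, "y": 0, "z": -0.213, "roll": 0}, {"grip": 255, "x": -0.136, "y": 0, "z": -0.418, "roll": 0}, {"grip": 255, "x": -0.257, "y": 0, "z": -0.604, "roll": 0}, {"grip": 255, "x": -0.408, "y": 0, "z": -0.766, "roll": 0}, {"grip": 255, "x": -0.53, "y": 0, "z": -0.863, "roll": 0}, {"grip": 255, "x": -0.662, "y": 0, "z": -0.944, "roll": 0}, {"grip": 255, "x": -0.763, "y": 0, "z": -0.992, "roll": 0}]'

```text
time_s: 32.72
eef_pos: [0.472, -0.01, 0.1165]
orientation: [[1.0, 0.029, 0.001], [0.029, -1.0, 0.0], [0.001, -0.0, -1.0]]
contact_force: [1.0, -0.5, 0.5]
grip_width: 0.0321
finger_force: 4.5
```

Request:
apply_moves --increments '[{"grip": 255, "x": -0.125, "y": 0, "z": -0.045, "roll": 0}, {"grip": 255, "x": -0.254, "y": 0, "z": -0.078, "roll": 0}, {"grip": 255, "x": -0.386, "y": 0, "z": -0.096, "roll": 0}, {"grip": 255, "x": -0.519, "y": 0, "z": -0.101, "roll": 0}, {"grip": 255, "x": -0.676, "y": 0, "z": -0.088, "roll": 0}, {"grip": 255, "x": -0.736, "y": 0, "z": -0.083, "roll": 0}, {"grip": 255, "x": -0.736, "y": 0, "z": -0.083, "roll": 0}]'

```text
time_s: 33.6
eef_pos: [0.3984, -0.0122, 0.1245]
orientation: [[1.0, 0.029, -0.0], [0.029, -1.0, -0.0], [-0.0, 0.0, -1.0]]
contact_force: [-0.2, -0.2, 1.2]
grip_width: 0.0319
finger_force: 4.5
```

```bash
python3 - <<'E'
from h import *
held(("scene","wrist"))
E
```

```text
t 33.6 p [ 0.3984 -0.0122  0.1245] F [-0.2 -0.2  1.2] w 0.0319 ff 4.5
[[1.0, 0.029, -0.0], [0.029, -1.0, -0.0], [-0.0, 0.0, -1.0]]
q [ 0.09  0.6  -0.28  2.3   0.54  0.3  -2.2 ]
scene 0.05 141 x [-0.0083 -0.0007  0.0237] y [-0.0174 -0.0121  0.0142]
scene 0.07 146 x [-0.0087 -0.0015  0.0226] y [-0.0173 -0.0123  0.0141]
scene 0.09 139 x [-0.0093 -0.0027  0.0212] y [-0.0165 -0.0121  0.0147]
scene 0.11 158 x [-0.0106 -0.0025  0.0209] y [-0.0172 -0.0123  0.0138]
zrange [0.0423 0.5584]
wrist 0.05 420 x [0.0166 0.0239 0.0246] y [-0.0157 -0.0016  0.0139]
wrist 0.07 526 x [0.0158 0.0232 0.0239] y [-0.0158 -0.0007  0.0138]
wrist 0.09 694 x [0.0151 0.0223 0.0231] y [-0.0163 -0.0016  0.0138]
wrist 0.11 917 x [0.0143 0.0216 0.0224] y [-0.0163 -0.0015  0.0136]
zrange [0.0449 0.235 ]
```

Request:
apply_moves --force 4.5 --increments '[{"grip": 255, "x": 0.02, "y": 0, "z": 0, "roll": 0}, {"grip": 255, "x": 0.045, "y": 0, "z": 0, "roll": 0}, {"grip": 255, "x": 0.045, "y": 0, "z": 0.0, "roll": 0}, {"grip": 255, "x": 0.045, "y": 0, "z": 0.0, "roll": 0}]'

```text
time_s: 34.2
eef_pos: [0.4031, -0.012, 0.1242]
orientation: [[1.0, 0.029, -0.0], [0.029, -1.0, 0.0], [-0.0, -0.0, -1.0]]
contact_force: [1.5, -0.8, -3.5]
grip_width: 0.032
finger_force: 4.5
```

Request:
apply_moves --force 50 --increments '[{"grip": 255, "x": 0, "y": 0, "z": 0, "roll": 0}, {"grip": 255, "x": 0, "y": 0, "z": 0, "roll": 0}, {"grip": 255, "x": 0, "y": 0, "z": 0, "roll": 0}]'

```text
time_s: 34.58
eef_pos: [0.403, -0.012, 0.1243]
orientation: [[1.0, 0.029, -0.0], [0.029, -1.0, -0.0], [-0.0, -0.0, -1.0]]
contact_force: [0.2, 0.4, -5.4]
grip_width: 0.0318
finger_force: 50.0
```

```bash
python3 - <<'E'
from h import *
held(("wrist",)); stand()
E
```

```text
t 34.58 p [ 0.403  -0.012   0.1243] F [ 0.2  0.4 -5.4] w 0.0318 ff 50.0
[[1.0, 0.029, -0.0], [0.029, -1.0, -0.0], [-0.0, -0.0, -1.0]]
q [ 0.1   0.6  -0.28  2.29  0.54  0.31 -2.2 ]
wrist 0.05 370 x [0.0123 0.0196 0.02  ] y [-0.0157 -0.0009  0.0139]
wrist 0.07 501 x [0.0124 0.0196 0.0201] y [-0.016  -0.0009  0.0136]
wrist 0.09 631 x [0.0124 0.0196 0.0201] y [-0.0163 -0.0015  0.0139]
wrist 0.11 838 x [0.0123 0.0196 0.0201] y [-0.0161 -0.0015  0.0135]
zrange [0.0446 0.235 ]
stand xy [-0.1109 -0.2517] psi 1.68
```

Request:
apply_moves --increments '[{"grip": 255, "x": 0, "y": 0, "z": -0.3, "roll": 0}, {"grip": 255, "x": 0, "y": 0, "z": -0.6, "roll": 0}, {"grip": 255, "x": 0, "y": 0, "z": -1, "roll": -0.1}, {"grip": 255, "x": 0, "y": 0, "z": -1, "roll": -0.2}, {"grip": 255, "x": 0, "y": 0, "z": -1, "roll": -0.3}, {"grip": 255, "x": 0, "y": 0, "z": -1, "roll": -0.4}, {"grip": 255, "x": 0, "y": 0, "z": -1, "roll": -0.5}, {"grip": 255, "x": 0, "y": 0, "z": -1, "roll": -0.6}]'

```text
time_s: 35.62
eef_pos: [0.4026, -0.0124, 0.2242]
orientation: [[0.56, 0.829, -0.001], [0.829, -0.56, -0.001], [-0.001, -0.0, -1.0]]
contact_force: [-0.2, 1.0, -4.9]
grip_width: 0.0317
finger_force: 50.0
```

Request:
apply_moves --increments '[{"grip": 255, "x": 0, "y": 0, "z": -0.2, "roll": -0.1}, {"grip": 255, "x": 0, "y": 0, "z": -0.26, "roll": -0.2}, {"grip": 255, "x": 0, "y": 0, "z": -0.26, "roll": -0.3}, {"grip": 255, "x": 0, "y": 0, "z": -0.26, "roll": -0.4}, {"grip": 255, "x": 0, "y": 0, "z": -0.26, "roll": -0.5}, {"grip": 255, "x": 0, "y": 0, "z": -0.26, "roll": -0.6}, {"grip": 255, "x": 0, "y": 0, "z": -0.26, "roll": -0.637}, {"grip": 255, "x": 0, "y": 0, "z": -0.26, "roll": -0.637}]'

```text
time_s: 36.62
eef_pos: [0.4026, -0.0125, 0.2501]
orientation: [[-0.39, 0.921, -0.001], [0.921, 0.39, -0.001], [-0.0, -0.001, -1.0]]
contact_force: [0.2, -0.2, -4.7]
grip_width: 0.0315
finger_force: 50.0
```

Request:
apply_moves --increments '[{"grip": 255, "x": 0.4, "y": 0.2, "z": 0, "roll": 0}, {"grip": 255, "x": 0.8, "y": 0.4, "z": 0, "roll": 0}, {"grip": 255, "x": 0.8, "y": 0.4, "z": 0, "roll": 0}]'

```text
time_s: 37.0
eef_pos: [0.4091, 0.0815, 0.2512]
orientation: [[-0.396, 0.918, 0.002], [0.918, 0.396, 0.003], [0.002, 0.003, -1.0]]
contact_force: [0.5, -1.0, -5.6]
grip_width: 0.0319
finger_force: 50.0
```

Request:
apply_moves --increments '[{"grip": 255, "x": 0.4, "y": 0.4, "z": 0, "roll": 0}, {"grip": 255, "x": 0.85, "y": 0.8, "z": 0, "roll": 0}, {"grip": 255, "x": 0.85, "y": 0.8, "z": 0, "roll": 0}]'

```text
time_s: 37.38
eef_pos: [0.4497, 0.1925, 0.2511]
orientation: [[-0.395, 0.918, 0.002], [0.918, 0.395, 0.006], [0.005, 0.004, -1.0]]
contact_force: [0.2, -0.8, -4.9]
grip_width: 0.0312
finger_force: 50.0
```

```bash
python3 - <<'E'
from h import *
held(("wrist",),.17,.24); stand()
t=OS+.089*XS-.0037*YS; to(t[0],t[1],.2503,113)
E
```

```text
t 37.38 p [0.4497 0.1925 0.2511] F [ 0.2 -0.8 -4.9] w 0.0312 ff 50.0
[[-0.395, 0.918, 0.002], [0.918, 0.395, 0.006], [0.005, 0.004, -1.0]]
q [ 0.14  0.62 -1.04  1.89  0.64  1.   -0.78]
wrist 0.17 304 x [0.0138 0.021  0.0215] y [-0.0139  0.0015  0.0157]
wrist 0.188 371 x [0.0137 0.021  0.0214] y [-0.0139  0.0011  0.0158]
wrist 0.205 465 x [0.0136 0.0209 0.0214] y [-0.014   0.0005  0.0151]
wrist 0.222 592 x [0.0137 0.0209 0.0214] y [-0.0144  0.0005  0.0157]
zrange [0.0876 0.3632]
stand xy [ 0.0095 -0.0851] psi 113.15
t 37.42 p [0.4489 0.1884 0.2502] F [ 0.  -1.6 -4.7] w 0.0316 ff 50.0
[[-0.393, 0.92, -0.0], [0.92, 0.393, 0.0], [0.001, -0.0, -1.0]]
q [ 0.14  0.62 -1.04  1.9   0.64  1.   -0.78]
move units [ 0.812  0.797 -0.   ] roll 0.002
```

Request:
apply_moves --increments '[{"grip": 255, "x": 0.4, "y": 0.4, "z": 0, "roll": 0}, {"grip": 255, "x": 0.81, "y": 0.797, "z": 0, "roll": 0}, {"grip": 255, "x": 0.81, "y": 0.797, "z": 0, "roll": 0}, {"grip": 255, "x": 0.81, "y": 0.797, "z": 0, "roll": 0}, {"grip": 255, "x": 0.81, "y": 0.797, "z": 0.1, "roll": 0}, {"grip": 255, "x": 0.81, "y": 0.797, "z": 0.1, "roll": 0}]'

```text
time_s: 38.17
eef_pos: [0.4907, 0.2898, 0.2391]
orientation: [[-0.389, 0.921, -0.002], [0.921, 0.389, -0.003], [-0.002, -0.003, -1.0]]
contact_force: [0.0, -0.2, -5.6]
grip_width: 0.0313
finger_force: 50.0
```

```bash
python3 - <<'E'
from h import *
held(("scene","wrist"),.16,.23); stand()
t=OS+.089*XS-.0037*YS; to(t[0],t[1],.2503,113)
E
```

```text
t 38.17 p [0.4907 0.2898 0.2391] F [ 0.  -0.2 -5.6] w 0.0313 ff 50.0
[[-0.389, 0.921, -0.002], [0.921, 0.389, -0.003], [-0.002, -0.003, -1.0]]
q [-0.08  0.74 -0.97  1.68  0.67  1.11 -0.86]
scene 0.16 199 x [-0.0097  0.0175  0.0436] y [-0.0169 -0.0108  0.0149]
scene 0.178 244 x [-0.0105  0.0182  0.0442] y [-0.0167 -0.0067  0.0164]
scene 0.195 201 x [-0.0091  0.0167  0.0202] y [-0.0167 -0.0083  0.0144]
scene 0.213 211 x [-0.0091  0.0163  0.0207] y [-0.0163 -0.0093  0.0146]
zrange [0.0648 0.5733]
wrist 0.16 324 x [0.0147 0.0218 0.0223] y [-0.0136  0.0017  0.0162]
wrist 0.178 715 x [0.0147 0.0221 0.0447] y [-0.0132  0.001   0.0192]
wrist 0.195 488 x [0.0145 0.0217 0.0222] y [-0.014   0.0016  0.0163]
wrist 0.213 614 x [0.0144 0.0216 0.0222] y [-0.014   0.001   0.0162]
zrange [0.0638 0.3512]
stand xy [ 0.0884 -0.0067] psi 112.95
t 38.27 p [0.4909 0.2913 0.2401] F [-0.2 -0.2 -4.8] w 0.0318 ff 50.0
[[-0.39, 0.921, -0.0], [0.921, 0.39, -0.001], [-0.001, -0.001, -1.0]]
q [-0.08  0.73 -0.98  1.67  0.67  1.11 -0.86]
move units [ 0.03   0.006 -0.102] roll -0.001
```

Request:
apply_moves --increments '[{"grip": 255, "x": 0.01, "y": 0.0, "z": 0, "roll": 0}, {"grip": 255, "x": 0.01, "y": 0.0, "z": 0.15, "roll": 0}, {"grip": 255, "x": 0.01, "y": 0.0, "z": 0.25, "roll": 0}, {"grip": 255, "x": 0.01, "y": 0.0, "z": 0.35, "roll": 0}, {"grip": 255, "x": 0.01, "y": 0.0, "z": 0.45, "roll": 0}, {"grip": 255, "x": 0.01, "y": 0.0, "z": 0.5, "roll": 0}, {"grip": 255, "x": 0.01, "y": 0.0, "z": 0.5, "roll": 0}]'

```text
time_s: 39.15
eef_pos: [0.4904, 0.2933, 0.19]
orientation: [[-0.391, 0.92, -0.001], [0.92, 0.391, -0.0], [-0.0, -0.001, -1.0]]
contact_force: [0.7, -0.3, -5.0]
grip_width: 0.0317
finger_force: 50.0
```

```bash
python3 - <<'E'
from h import *
st();stand()
E
```

```text
t 39.15 p [0.4904 0.2933 0.19  ] F [ 0.7 -0.3 -5. ] w 0.0317 ff 50.0
[[-0.391, 0.92, -0.001], [0.92, 0.391, -0.0], [-0.0, -0.001, -1.0]]
q [-0.11  0.79 -0.93  1.73  0.74  1.01 -0.92]
stand xy [ 0.0887 -0.0048] psi 113.01
```

Request:
apply_moves --increments '[{"grip": 255, "x": 0, "y": 0, "z": 0.15, "roll": 0}, {"grip": 255, "x": 0, "y": 0, "z": 0.3, "roll": 0}, {"grip": 255, "x": 0, "y": 0, "z": 0.45, "roll": 0}, {"grip": 255, "x": 0, "y": 0, "z": 0.56, "roll": 0}, {"grip": 255, "x": 0, "y": 0, "z": 0.62, "roll": 0}, {"grip": 255, "x": 0, "y": 0, "z": 0.65, "roll": 0}, {"grip": 255, "x": 0, "y": 0, "z": 0.66, "roll": 0}, {"grip": 255, "x": 0, "y": 0, "z": 0.66, "roll": 0}]'

```text
time_s: 40.15
eef_pos: [0.4907, 0.2935, 0.1247]
orientation: [[-0.391, 0.92, 0.0], [0.92, 0.391, 0.0], [0.0, 0.001, -1.0]]
contact_force: [0.5, 0.9, -4.5]
grip_width: 0.0314
finger_force: 50.0
```

Request:
apply_moves --increments '[{"grip": 110, "x": 0, "y": 0, "z": 0, "roll": 0}, {"grip": 110, "x": 0, "y": 0, "z": 0, "roll": 0}, {"grip": 110, "x": 0, "y": 0, "z": 0, "roll": 0}, {"grip": 110, "x": 0, "y": 0, "z": 0, "roll": 0}, {"grip": 110, "x": 0, "y": 0, "z": -0.3, "roll": 0}, {"grip": 110, "x": 0, "y": 0, "z": -0.8, "roll": 0}, {"grip": 110, "x": 0, "y": 0, "z": -1, "roll": 0}]'

```text
time_s: 41.02
eef_pos: [0.4911, 0.2947, 0.2271]
orientation: [[-0.391, 0.92, 0.003], [0.92, 0.391, 0.003], [0.002, 0.004, -1.0]]
contact_force: [-0.7, -1.0, -0.3]
grip_width: 0.0501
finger_force: 0.0
```

Request:
apply_moves --increments '[{"grip": 80, "x": -0.5, "y": -0.1, "z": -0.2, "roll": 0}, {"grip": 80, "x": -1, "y": -0.1, "z": -0.3, "roll": 0}, {"grip": 80, "x": -1, "y": -0.1, "z": -0.3, "roll": 0}]'

```text
time_s: 41.4
eef_pos: [0.5226, 0.1922, 0.2538]
orientation: [[-0.383, 0.924, 0.001], [0.924, 0.383, -0.004], [-0.004, -0.001, -1.0]]
contact_force: [0.8, 0.6, 0.3]
grip_width: 0.0604
finger_force: 0.0
```

```bash
python3 - <<'E'
from h import *
st();stand()
for n in("wrist","scene"): print(n); tops(n); posts(cloud(viewer.camera(n)))
E
```

```text
t 41.4 p [0.5226 0.1922 0.2538] F [0.8 0.6 0.3] w 0.0604 ff 0.0
[[-0.383, 0.924, 0.001], [0.924, 0.383, -0.004], [-0.004, -0.001, -1.0]]
q [ 0.12  0.71 -1.    1.7   0.66  1.12 -0.69]
stand xy [ 0.0788 -0.1104] psi 112.51
wrist
top z> 0.171 216 X [0.0759 0.0869] Y [0.0308 0.0343] z 0.1793
top z> 0.171 214 X [0.096  0.1072] Y [0.0307 0.0343] z 0.1795
top z> 0.171 2401 X [0.0744 0.1049] Y [-0.0152  0.0157] z 0.1799
post c 0.5343 -0.1131 size 0.084 0.035 ang 5.6 px 1809
scene
top z> 0.171 268 X [0.0729 0.1044] Y [-0.0161  0.0155] z 0.1797
top z> 0.171 297 X [0.0746 0.1063] Y [0.0299 0.0618] z 0.1797
post c 0.5062 -0.1192 size 0.141 0.041 ang 5.6 px 594
```

```bash
python3 - <<'E'
from h import *
W=np.load("top0.npy"); W2=np.load("scene0.npy")
for n,w in(("top",W),("scene",W2)):
    w=w.reshape(-1,3); 
    for lo,hi in ((.08,.15),(.15,.25),(.25,.5)):
        m=(w[:,2]>lo)&(w[:,2]<hi)&(w[:,0]>.35)&(w[:,0]<.64)&(w[:,1]>-.32)&(w[:,1]<.1)
        if m.sum(): print(n,lo,m.sum(),np.round(w[m].min(0),3),np.round(w[m].max(0),3), np.round(w[m][w[m][:,1].argmax()],3))
to(.5621,-.1110,.2538,6.5)
E
```

```text
top 0.08 1321 [ 0.35 -0.32  0.08] [0.629 0.076 0.15 ] [0.516 0.076 0.08 ]
top 0.15 768 [ 0.411 -0.308  0.15 ] [ 0.57  -0.175  0.25 ] [ 0.57  -0.175  0.152]
top 0.25 286 [ 0.395 -0.32   0.25 ] [ 0.452 -0.274  0.297] [ 0.448 -0.274  0.255]
scene 0.08 646 [ 0.35 -0.32  0.08] [ 0.625 -0.128  0.15 ] [ 0.607 -0.128  0.1  ]
scene 0.15 526 [ 0.411 -0.313  0.15 ] [ 0.573 -0.173  0.25 ] [ 0.569 -0.173  0.151]
scene 0.25 168 [ 0.393 -0.32   0.25 ] [ 0.456 -0.275  0.297] [ 0.448 -0.275  0.251]
t 41.6 p [0.5195 0.1986 0.2541] F [-1.  -0.2 -0.1] w 0.0602 ff 0.0
[[-0.393, 0.92, -0.001], [0.92, 0.393, 0.001], [0.001, -0.001, -1.0]]
q [ 0.11  0.71 -1.01  1.7   0.66  1.12 -0.69]
move units [-3.015e+00 -8.240e-01  1.000e-03] roll 1.185
```

Request:
apply_moves --increments '[{"grip": 80, "x": -0.5, "y": -0.3, "z": 0, "roll": 0.1}, {"grip": 80, "x": -1, "y": -0.6, "z": 0, "roll": 0.2}, {"grip": 80, "x": -1, "y": -0.6, "z": 0, "roll": 0.3}, {"grip": 80, "x": -1, "y": -0.6, "z": 0, "roll": 0.4}, {"grip": 80, "x": -1, "y": -0.6, "z": 0, "roll": 0.5}, {"grip": 80, "x": -1, "y": -0.6, "z": 0, "roll": 0.6}, {"grip": 80, "x": -1, "y": -0.6, "z": 0, "roll": 0.6}]'

```text
time_s: 42.48
eef_pos: [0.5038, 0.0834, 0.2544]
orientation: [[0.511, 0.86, -0.0], [0.86, -0.511, -0.0], [-0.0, -0.0, -1.0]]
contact_force: [-0.2, 0.5, 0.3]
grip_width: 0.0607
finger_force: 0.0
```

Request:
apply_moves --increments '[{"grip": 80, "x": -0.5, "y": 0.15, "z": 0, "roll": 0.1}, {"grip": 80, "x": -1, "y": 0.3, "z": 0, "roll": 0.2}, {"grip": 80, "x": -1, "y": 0.3, "z": 0, "roll": 0.3}, {"grip": 80, "x": -1, "y": 0.3, "z": 0, "roll": 0.4}, {"grip": 80, "x": -1, "y": 0.3, "z": 0, "roll": 0.5}, {"grip": 80, "x": -1, "y": 0.3, "z": 0, "roll": 0.585}, {"grip": 80, "x": -1, "y": 0.3, "z": 0, "roll": 0.585}, {"grip": 80, "x": -1, "y": 0.3, "z": 0, "roll": 0.585}]'

```text
time_s: 43.48
eef_pos: [0.4784, -0.0187, 0.2543]
orientation: [[0.993, 0.115, -0.0], [0.115, -0.993, 0.0], [-0.0, -0.0, -1.0]]
contact_force: [-1.0, 0.3, 0.1]
grip_width: 0.0603
finger_force: 0.0
```

```bash
python3 - <<'E'
from h import *
W=cloud(viewer.camera("wrist")); posts(W); to(.4464,-.1242,.0192,6.5)
E
```

```text
post c 0.5059 -0.1175 size 0.139 0.033 ang 6.4 px 5138
t 43.52 p [ 0.4784 -0.0189  0.2543] F [ 0.3  0.2 -0.4] w 0.0608 ff 0.0
[[0.993, 0.114, -0.0], [0.114, -0.993, 0.0], [-0.0, -0.0, -1.0]]
q [ 0.31  0.48 -0.55  1.92  0.33  0.83 -1.87]
move units [-0.437  1.01   2.351] roll 0.001
```

Request:
apply_moves --force 30 --increments '[{"grip": 80, "x": -0.25, "y": 0.5, "z": 0, "roll": 0}, {"grip": 80, "x": -0.437, "y": 1, "z": 0.3, "roll": 0}, {"grip": 80, "x": -0.437, "y": 1, "z": 0.9, "roll": 0}, {"grip": 80, "x": -0.437, "y": 1, "z": 0.9, "roll": 0}, {"grip": 80, "x": -0.437, "y": 1, "z": 0.9, "roll": 0}]'

```text
time_s: 44.15
eef_pos: [0.4474, -0.1224, 0.1658]
orientation: [[0.994, 0.114, 0.002], [0.114, -0.994, 0.0], [0.002, -0.0, -1.0]]
contact_force: [0.6, 0.2, 1.5]
grip_width: 0.0609
finger_force: 0.0
```

Request:
apply_moves --increments '[{"grip": 80, "x": 0, "y": 0, "z": 0.5, "roll": 0}, {"grip": 80, "x": 0, "y": 0, "z": 0.8, "roll": 0}, {"grip": 80, "x": 0, "y": 0, "z": 0.8, "roll": 0}, {"grip": 80, "x": 0, "y": 0, "z": 0.8, "roll": 0}]'

```text
time_s: 44.65
eef_pos: [0.448, -0.1231, 0.0863]
orientation: [[0.994, 0.112, 0.004], [0.112, -0.994, -0.001], [0.004, 0.001, -1.0]]
contact_force: [0.3, 0.2, 0.7]
grip_width: 0.0603
finger_force: 0.0
```

```bash
python3 - <<'E'
from h import *
W=cloud(viewer.camera("wrist")); posts(W); to(.4464,-.1242,.0192,6.5)
E
```

```text
post c 0.5058 -0.1176 size 0.14 0.032 ang 6.5 px 18321
t 44.7 p [ 0.4479 -0.1234  0.0864] F [0.  0.1 0.2] w 0.0602 ff 0.0
[[0.994, 0.111, 0.004], [0.111, -0.994, -0.001], [0.004, 0.001, -1.0]]
q [ 0.36  0.72 -0.3   2.15  0.61  0.35 -1.91]
move units [-0.019  0.006  0.672] roll -0.001
```

Request:
apply_moves --increments '[{"grip": 80, "x": 0, "y": 0, "z": 0.4, "roll": 0}, {"grip": 80, "x": 0, "y": 0, "z": 0.65, "roll": 0}, {"grip": 80, "x": 0, "y": 0, "z": 0.65, "roll": 0}, {"grip": 255, "x": 0, "y": 0, "z": 0.65, "roll": 0}, {"grip": 255, "x": 0, "y": 0, "z": 0.65, "roll": 0}, {"grip": 255, "x": 0, "y": 0, "z": 0.65, "roll": 0}, {"grip": 255, "x": 0, "y": 0, "z": 0.65, "roll": 0}, {"grip": 255, "x": 0, "y": 0, "z": 0.65, "roll": 0}]'

```text
time_s: 45.7
eef_pos: [0.4466, -0.1241, 0.0202]
orientation: [[0.994, 0.11, 0.001], [0.11, -0.994, -0.001], [0.001, 0.001, -1.0]]
contact_force: [-0.5, -0.7, 6.9]
grip_width: 0.0319
finger_force: 30.0
```

Request:
apply_moves --increments '[{"grip": 255, "x": 0, "y": 0, "z": -0.02, "roll": 0}, {"grip": 255, "x": 0, "y": -0.2, "z": -0.02, "roll": 0}, {"grip": 255, "x": 0, "y": -0.4, "z": -0.02, "roll": 0}, {"grip": 255, "x": 0, "y": -0.6, "z": -0.02, "roll": 0}, {"grip": 255, "x": 0, "y": -0.8, "z": -0.02, "roll": 0}, {"grip": 255, "x": 0, "y": -1, "z": -0.02, "roll": 0}, {"grip": 255, "x": 0, "y": -1, "z": 0, "roll": 0}, {"grip": 255, "x": 0, "y": -1, "z": 0, "roll": 0}]'

```text
time_s: 46.7
eef_pos: [0.4348, -0.0205, 0.0201]
orientation: [[0.993, 0.116, 0.001], [0.116, -0.993, 0.005], [0.002, -0.004, -1.0]]
contact_force: [-1.9, 5.8, 10.4]
grip_width: 0.0315
finger_force: 30.0
```

Request:
apply_moves --increments '[{"grip": 80, "x": 0, "y": 0, "z": 0, "roll": 0}, {"grip": 80, "x": 0, "y": 0, "z": 0, "roll": 0}, {"grip": 80, "x": 0, "y": 0, "z": 0, "roll": 0}, {"grip": 80, "x": 0, "y": 0, "z": 0, "roll": 0}, {"grip": 80, "x": 0, "y": 0, "z": -0.5, "roll": 0}, {"grip": 80, "x": 0, "y": 0, "z": -1, "roll": 0}, {"grip": 80, "x": 0, "y": 0, "z": -1, "roll": 0}]'

```text
time_s: 47.58
eef_pos: [0.437, -0.0241, 0.1221]
orientation: [[0.994, 0.109, 0.006], [0.109, -0.994, 0.001], [0.006, -0.001, -1.0]]
contact_force: [-0.7, 0.1, -0.7]
grip_width: 0.0602
finger_force: 0.0
```

Request:
apply_moves --increments '[{"grip": 80, "x": 0.5, "y": 0, "z": -0.3, "roll": 0}, {"grip": 80, "x": 0.9, "y": 0, "z": -0.6, "roll": 0}, {"grip": 80, "x": 0.9, "y": 0, "z": -0.6, "roll": 0}, {"grip": 80, "x": 0.9, "y": 0, "z": -0.6, "roll": 0}]'

```text
time_s: 48.08
eef_pos: [0.5227, -0.0148, 0.1779]
orientation: [[0.994, 0.111, -0.004], [0.111, -0.994, -0.001], [-0.004, 0.001, -1.0]]
contact_force: [-1.1, 0.5, -0.0]
grip_width: 0.0606
finger_force: 0.0
```

```bash
python3 - <<'E'
from h import *
W=cloud(viewer.camera("wrist")); posts(W); st()
E
```

```text
post c 0.4943 -0.0129 size 0.14 0.032 ang 6.4 px 6543
t 48.12 p [ 0.5222 -0.0148  0.1778] F [-0.2 -0.1 -0.4] w 0.0606 ff 0.0
[[0.994, 0.111, -0.004], [0.111, -0.994, -0.001], [-0.004, 0.001, -1.0]]
q [ 0.28  0.65 -0.55  1.89  0.49  0.74 -2.01]
```

Request:
apply_moves --force 4.5 --increments '[{"grip": 80, "x": 0.28, "y": -0.05, "z": 0.2, "roll": 0}, {"grip": 80, "x": 0.28, "y": -0.05, "z": 0.6, "roll": 0}, {"grip": 80, "x": 0.28, "y": -0.05, "z": 0.9, "roll": 0}, {"grip": 80, "x": 0.28, "y": -0.05, "z": 0.9, "roll": 0}]'

```text
time_s: 48.62
eef_pos: [0.5481, -0.0067, 0.0867]
orientation: [[0.994, 0.112, -0.008], [0.112, -0.994, -0.002], [-0.008, 0.001, -1.0]]
contact_force: [-0.1, 0.4, 0.9]
grip_width: 0.0608
finger_force: 0.0
```

Request:
apply_moves --increments '[{"grip": 80, "x": 0, "y": 0, "z": 0.3, "roll": 0}, {"grip": 80, "x": 0, "y": 0, "z": 0.6, "roll": 0}, {"grip": 80, "x": 0, "y": 0, "z": 0.64, "roll": 0}, {"grip": 80, "x": 0, "y": 0, "z": 0.64, "roll": 0}, {"grip": 80, "x": 0, "y": 0, "z": 0.64, "roll": 0}]'

```text
time_s: 49.25
eef_pos: [0.5526, -0.006, 0.0268]
orientation: [[0.994, 0.11, 0.002], [0.11, -0.994, 0.0], [0.002, 0.0, -1.0]]
contact_force: [-0.7, 0.1, 1.0]
grip_width: 0.0602
finger_force: 0.0
```

```bash
python3 - <<'E'
from h import *
to(.5500,-.0067,.0200,6.4)
E
```

```text
t 49.25 p [ 0.5526 -0.006   0.0268] F [-0.7  0.1  1. ] w 0.0602 ff 0.0
[[0.994, 0.11, 0.002], [0.11, -0.994, 0.0], [0.002, 0.0, -1.0]]
q [ 0.14  0.9  -0.37  1.91  0.68  0.46 -2.18]
move units [-0.027  0.004  0.068] roll -0.001
```

Request:
apply_moves --increments '[{"grip": 80, "x": -0.02, "y": 0, "z": 0.065, "roll": 0}, {"grip": 255, "x": -0.02, "y": 0, "z": 0.065, "roll": 0}, {"grip": 255, "x": -0.02, "y": 0, "z": 0.065, "roll": 0}, {"grip": 255, "x": -0.02, "y": 0, "z": 0.065, "roll": 0}, {"grip": 255, "x": -0.02, "y": 0, "z": 0.065, "roll": 0}, {"grip": 255, "x": -0.02, "y": 0, "z": 0.065, "roll": 0}, {"grip": 255, "x": -0.02, "y": 0, "z": 0.065, "roll": 0}]'

```text
time_s: 50.12
eef_pos: [0.5499, -0.0065, 0.019]
orientation: [[0.994, 0.111, 0.0], [0.111, -0.994, -0.0], [0.0, 0.0, -1.0]]
contact_force: [1.2, -0.9, 0.3]
grip_width: 0.0319
finger_force: 4.5
```

Request:
apply_moves --increments '[{"grip": 255, "x": -0.049, "y": 0, "z": -0.213, "roll": 0}, {"grip": 255, "x": -0.136, "y": 0, "z": -0.418, "roll": 0}, {"grip": 255, "x": -0.257, "y": 0, "z": -0.604, "roll": 0}, {"grip": 255, "x": -0.408, "y": 0, "z": -0.766, "roll": 0}, {"grip": 255, "x": -0.53, "y": 0, "z": -0.863, "roll": 0}, {"grip": 255, "x": -0.662, "y": 0, "z": -0.944, "roll": 0}, {"grip": 255, "x": -0.763, "y": 0, "z": -0.992, "roll": 0}]'

```text
time_s: 51.0
eef_pos: [0.4738, -0.0147, 0.1186]
orientation: [[0.994, 0.111, 0.001], [0.111, -0.994, 0.0], [0.001, -0.0, -1.0]]
contact_force: [1.0, -0.8, 0.8]
grip_width: 0.032
finger_force: 4.5
```

Request:
apply_moves --increments '[{"grip": 255, "x": -0.125, "y": 0, "z": -0.045, "roll": 0}, {"grip": 255, "x": -0.254, "y": 0, "z": -0.078, "roll": 0}, {"grip": 255, "x": -0.386, "y": 0, "z": -0.096, "roll": 0}, {"grip": 255, "x": -0.519, "y": 0, "z": -0.101, "roll": 0}, {"grip": 255, "x": -0.69, "y": 0, "z": -0.085, "roll": 0}, {"grip": 255, "x": -0.69, "y": 0, "z": -0.085, "roll": 0}, {"grip": 255, "x": -0.69, "y": 0, "z": -0.085, "roll": 0}]'

```text
time_s: 51.88
eef_pos: [0.4052, -0.0223, 0.1263]
orientation: [[0.994, 0.111, -0.001], [0.111, -0.994, 0.0], [-0.001, -0.0, -1.0]]
contact_force: [0.8, 0.7, -2.3]
grip_width: 0.0318
finger_force: 4.5
```

```bash
python3 - <<'E'
from h import *
held(("scene","wrist"))
E
```

```text
t 51.88 p [ 0.4052 -0.0223  0.1263] F [ 0.8  0.7 -2.3] w 0.0318 ff 4.5
[[0.994, 0.111, -0.001], [0.111, -0.994, 0.0], [-0.001, -0.0, -1.0]]
q [ 0.2   0.61 -0.4   2.28  0.67  0.37 -2.23]
scene 0.05 133 x [-0.0106 -0.0014  0.0208] y [-0.0167 -0.0115  0.0131]
scene 0.07 138 x [-0.0105 -0.0023  0.0204] y [-0.0174 -0.0127  0.0144]
scene 0.09 145 x [-0.0109 -0.0023  0.0202] y [-0.0173 -0.0129  0.0142]
scene 0.11 154 x [-0.0111 -0.0018  0.0207] y [-0.017  -0.0129  0.0126]
zrange [0.0423 0.5585]
wrist 0.05 392 x [0.0145 0.0218 0.0222] y [-0.0163 -0.0012  0.0138]
wrist 0.07 495 x [0.0143 0.0216 0.022 ] y [-0.0163 -0.0015  0.0137]
wrist 0.09 622 x [0.0141 0.0214 0.0219] y [-0.0165 -0.001   0.0137]
wrist 0.11 847 x [0.0139 0.0211 0.0217] y [-0.0164 -0.0015  0.0136]
zrange [0.0447 0.2369]
```

Request:
apply_moves --force 50 --increments '[{"grip": 255, "x": 0, "y": 0, "z": 0, "roll": 0}, {"grip": 255, "x": 0, "y": 0, "z": 0, "roll": 0}, {"grip": 255, "x": 0, "y": 0, "z": -0.3, "roll": 0}, {"grip": 255, "x": 0, "y": 0, "z": -0.7, "roll": 0}, {"grip": 255, "x": 0, "y": 0, "z": -1, "roll": -0.1}, {"grip": 255, "x": 0, "y": 0, "z": -1, "roll": -0.2}, {"grip": 255, "x": 0, "y": 0, "z": -1, "roll": -0.3}, {"grip": 255, "x": 0, "y": 0, "z": -1, "roll": -0.4}]'

```text
time_s: 52.98
eef_pos: [0.405, -0.0227, 0.2266]
orientation: [[0.736, 0.677, -0.0], [0.677, -0.736, -0.001], [-0.001, 0.0, -1.0]]
contact_force: [0.8, 0.3, -3.7]
grip_width: 0.0318
finger_force: 50.0
```

Request:
apply_moves --increments '[{"grip": 255, "x": 0, "y": 0, "z": -0.2, "roll": -0.1}, {"grip": 255, "x": 0, "y": 0, "z": -0.25, "roll": -0.2}, {"grip": 255, "x": 0, "y": 0, "z": -0.25, "roll": -0.3}, {"grip": 255, "x": 0, "y": 0, "z": -0.25, "roll": -0.4}, {"grip": 255, "x": 0, "y": 0, "z": -0.25, "roll": -0.5}, {"grip": 255, "x": 0, "y": 0, "z": -0.25, "roll": -0.6}, {"grip": 255, "x": 0, "y": 0, "z": -0.25, "roll": -0.7}, {"grip": 255, "x": 0, "y": 0, "z": -0.25, "roll": -0.785}]'

```text
time_s: 53.98
eef_pos: [0.4049, -0.0229, 0.2513]
orientation: [[-0.395, 0.919, -0.001], [0.919, 0.395, -0.001], [-0.0, -0.001, -1.0]]
contact_force: [0.1, 0.9, -3.2]
grip_width: 0.0315
finger_force: 50.0
```

Request:
apply_moves --increments '[{"grip": 255, "x": 0.0, "y": 0.0, "z": 0, "roll": 0}, {"grip": 255, "x": 0.35, "y": 0.33, "z": 0, "roll": 0}, {"grip": 255, "x": 0.7, "y": 0.67, "z": 0, "roll": 0}, {"grip": 255, "x": 0.7, "y": 0.67, "z": 0, "roll": 0}]'

```text
time_s: 54.48
eef_pos: [0.4409, 0.0731, 0.2525]
orientation: [[-0.394, 0.919, 0.003], [0.919, 0.394, 0.004], [0.003, 0.004, -1.0]]
contact_force: [0.2, -0.1, -2.9]
grip_width: 0.0317
finger_force: 50.0
```

Request:
apply_moves --increments '[{"grip": 255, "x": 0.35, "y": 0.33, "z": 0, "roll": 0}, {"grip": 255, "x": 0.7, "y": 0.67, "z": 0, "roll": 0}, {"grip": 255, "x": 0.7, "y": 0.67, "z": 0, "roll": 0}, {"grip": 255, "x": 0.7, "y": 0.67, "z": 0, "roll": 0}]'

```text
time_s: 54.98
eef_pos: [0.4734, 0.1574, 0.251]
orientation: [[-0.389, 0.921, -0.001], [0.921, 0.389, -0.002], [-0.002, -0.002, -1.0]]
contact_force: [0.7, -1.0, -4.2]
grip_width: 0.0314
finger_force: 50.0
```

```bash
python3 - <<'E'
from h import *
held(("wrist",),.17,.24)
t=OS+.089*XS-.0513*YS; to(t[0],t[1],.2503,113)
E
```

```text
t 54.98 p [0.4734 0.1574 0.251 ] F [ 0.7 -1.  -4.2] w 0.0314 ff 50.0
[[-0.389, 0.921, -0.001], [0.921, 0.389, -0.002], [-0.002, -0.002, -1.0]]
q [ 0.24  0.67 -1.12  1.86  0.7   1.07 -0.76]
wrist 0.17 295 x [0.0155 0.0226 0.0231] y [-0.014   0.0005  0.0148]
wrist 0.188 373 x [0.0152 0.0224 0.0229] y [-0.014   0.0005  0.015 ]
wrist 0.205 464 x [0.015  0.0222 0.0227] y [-0.014   0.0005  0.0149]
wrist 0.222 598 x [0.0148 0.022  0.0226] y [-0.0143  0.0005  0.0155]
zrange [0.1697 0.3626]
t 55.02 p [0.4735 0.1568 0.2511] F [ 0.5 -0.4 -4. ] w 0.0315 ff 50.0
[[-0.389, 0.921, -0.001], [0.921, 0.389, -0.003], [-0.002, -0.002, -1.0]]
q [ 0.24  0.67 -1.12  1.86  0.7   1.07 -0.76]
move units [0.726 0.691 0.005] roll -0.001
```

Request:
apply_moves --increments '[{"grip": 255, "x": 0.35, "y": 0.33, "z": 0, "roll": 0}, {"grip": 255, "x": 0.715, "y": 0.685, "z": 0, "roll": 0}, {"grip": 255, "x": 0.715, "y": 0.685, "z": 0, "roll": 0}, {"grip": 255, "x": 0.715, "y": 0.685, "z": 0, "roll": 0}, {"grip": 255, "x": 0.715, "y": 0.685, "z": 0.1, "roll": 0}, {"grip": 255, "x": 0.715, "y": 0.685, "z": 0.1, "roll": 0}, {"grip": 255, "x": 0.715, "y": 0.685, "z": 0.1, "roll": 0}]'

```text
time_s: 55.9
eef_pos: [0.5091, 0.2507, 0.2415]
orientation: [[-0.39, 0.921, -0.0], [0.921, 0.39, -0.0], [-0.0, -0.0, -1.0]]
contact_force: [-0.1, -0.7, -3.4]
grip_width: 0.0315
finger_force: 50.0
```

```bash
python3 - <<'E'
from h import *
held(("wrist",),.17,.24); stand()
t=OS+.089*XS-.0513*YS; to(t[0],t[1],.2503,113)
E
```

```text
t 55.9 p [0.5091 0.2507 0.2415] F [-0.1 -0.7 -3.4] w 0.0315 ff 50.0
[[-0.39, 0.921, -0.0], [0.921, 0.39, -0.0], [-0.0, -0.0, -1.0]]
q [ 0.03  0.76 -1.06  1.68  0.72  1.15 -0.83]
wrist 0.17 948 x [0.0155 0.038  0.0448] y [-0.0147  0.0011  0.0159]
wrist 0.188 438 x [0.0151 0.0223 0.0228] y [-0.0144  0.0002  0.0158]
wrist 0.205 544 x [0.0149 0.0221 0.0226] y [-0.0145  0.0011  0.0158]
wrist 0.222 706 x [0.0147 0.0219 0.0225] y [-0.0144  0.001   0.0157]
zrange [0.0661 0.353 ]
stand xy [ 0.0895 -0.0509] psi 112.98
t 55.95 p [0.5092 0.2511 0.2416] F [-0.1 -0.2 -3.5] w 0.0316 ff 50.0
[[-0.39, 0.921, 0.0], [0.921, 0.39, -0.0], [-0.0, 0.0, -1.0]]
q [ 0.03  0.76 -1.06  1.68  0.72  1.15 -0.83]
move units [-0.004 -0.005 -0.087] roll -0.0
```

Request:
apply_moves --increments '[{"grip": 255, "x": -0.012, "y": 0.0, "z": 0, "roll": 0}, {"grip": 255, "x": -0.012, "y": 0.0, "z": 0.15, "roll": 0}, {"grip": 255, "x": -0.012, "y": 0.0, "z": 0.25, "roll": 0}, {"grip": 255, "x": -0.012, "y": 0.0, "z": 0.35, "roll": 0}, {"grip": 255, "x": -0.012, "y": 0.0, "z": 0.45, "roll": 0}, {"grip": 255, "x": -0.012, "y": 0.0, "z": 0.5, "roll": 0}, {"grip": 255, "x": -0.012, "y": 0.0, "z": 0.5, "roll": 0}]'

```text
time_s: 56.82
eef_pos: [0.5094, 0.2503, 0.1912]
orientation: [[-0.391, 0.92, -0.0], [0.92, 0.391, -0.0], [-0.0, -0.001, -1.0]]
contact_force: [-0.3, 0.4, -3.5]
grip_width: 0.0314
finger_force: 50.0
```

```bash
python3 - <<'E'
from h import *
st();stand()
E
```

```text
t 56.83 p [0.5094 0.2503 0.1912] F [-0.3  0.4 -3.5] w 0.0314 ff 50.0
[[-0.391, 0.92, -0.0], [0.92, 0.391, -0.0], [-0.0, -0.001, -1.0]]
q [ 0.01  0.82 -1.02  1.74  0.79  1.06 -0.89]
stand xy [ 0.0894 -0.0518] psi 113.01
```

Request:
apply_moves --increments '[{"grip": 255, "x": 0, "y": 0, "z": 0.15, "roll": 0}, {"grip": 255, "x": 0, "y": 0, "z": 0.3, "roll": 0}, {"grip": 255, "x": 0, "y": 0, "z": 0.45, "roll": 0}, {"grip": 255, "x": 0, "y": 0, "z": 0.56, "roll": 0}, {"grip": 255, "x": 0, "y": 0, "z": 0.61, "roll": 0}, {"grip": 255, "x": 0, "y": 0, "z": 0.64, "roll": 0}, {"grip": 255, "x": 0, "y": 0, "z": 0.65, "roll": 0}, {"grip": 255, "x": 0, "y": 0, "z": 0.65, "roll": 0}]'

```text
time_s: 57.82
eef_pos: [0.5097, 0.2505, 0.1269]
orientation: [[-0.391, 0.92, 0.001], [0.92, 0.391, 0.0], [0.0, 0.001, -1.0]]
contact_force: [0.1, 0.7, -3.4]
grip_width: 0.0317
finger_force: 50.0
```

Request:
apply_moves --increments '[{"grip": 110, "x": 0, "y": 0, "z": 0, "roll": 0}, {"grip": 110, "x": 0, "y": 0, "z": 0, "roll": 0}, {"grip": 110, "x": 0, "y": 0, "z": 0, "roll": 0}, {"grip": 110, "x": 0, "y": 0, "z": 0, "roll": 0}, {"grip": 110, "x": 0, "y": 0, "z": -0.3, "roll": 0}, {"grip": 110, "x": 0, "y": 0, "z": -0.8, "roll": 0}, {"grip": 110, "x": 0, "y": 0, "z": -1, "roll": 0}]'

```text
time_s: 58.7
eef_pos: [0.5102, 0.2516, 0.2293]
orientation: [[-0.391, 0.92, 0.003], [0.92, 0.391, 0.003], [0.001, 0.004, -1.0]]
contact_force: [0.3, 1.0, -0.6]
grip_width: 0.0505
finger_force: 0.0
```

Request:
apply_moves --increments '[{"grip": 80, "x": -0.5, "y": -0.5, "z": -0.2, "roll": 0}, {"grip": 80, "x": -0.7, "y": -1, "z": -0.3, "roll": 0}, {"grip": 80, "x": -0.7, "y": -1, "z": -0.3, "roll": 0.1}, {"grip": 80, "x": -0.7, "y": -1, "z": -0.3, "roll": 0.2}, {"grip": 80, "x": -0.7, "y": -1, "z": -0.3, "roll": 0.3}, {"grip": 80, "x": -0.7, "y": -1, "z": -0.3, "roll": 0.4}, {"grip": 80, "x": -0.7, "y": -1, "z": -0.3, "roll": 0.5}, {"grip": 80, "x": -0.7, "y": -1, "z": -0.3, "roll": 0.6}]'

```text
time_s: 59.7
eef_pos: [0.4445, 0.1464, 0.2562]
orientation: [[0.519, 0.854, -0.001], [0.854, -0.519, -0.001], [-0.001, -0.0, -1.0]]
contact_force: [-0.3, 0.7, -0.6]
grip_width: 0.0607
finger_force: 0.0
```

Request:
apply_moves --increments '[{"grip": 80, "x": 0, "y": 0, "z": 0, "roll": 0.1}, {"grip": 80, "x": 0, "y": 0, "z": 0, "roll": 0.2}, {"grip": 80, "x": 0, "y": 0, "z": 0, "roll": 0.3}, {"grip": 80, "x": 0, "y": 0, "z": 0, "roll": 0.4}, {"grip": 80, "x": 0, "y": 0, "z": 0, "roll": 0.4}]'

```text
time_s: 60.32
eef_pos: [0.4446, 0.1466, 0.2563]
orientation: [[0.92, 0.392, -0.0], [0.392, -0.92, -0.001], [-0.001, 0.001, -1.0]]
contact_force: [-0.2, -0.2, -0.6]
grip_width: 0.0603
finger_force: 0.0
```

```bash
python3 - <<'E'
from h import *
st();stand()
for n in("wrist","scene"): print(n); tops(n)
W=cloud(viewer.camera("wrist")); d=W[...,:2]-OS; x=d@XS; y=d@YS
m=(W[...,2]>.118)&(W[...,2]<.145)&(x<-.012)&(x>-.08)&(abs(y)<.09)
k,l,s,_=cv2.connectedComponentsWithStats(m.astype(np.uint8))
for i in range(1,k):
    if s[i,4]>60: q=l==i; print(s[i,4],cv2.minAreaRect(W[q][:,:2].astype(np.float32)),np.median(W[q],0),"stand",x[q].mean(),y[q].mean())
E
```

```text
t 60.33 p [0.4446 0.1466 0.2563] F [-0.2 -0.2 -0.6] w 0.0603 ff 0.0
[[0.92, 0.392, -0.0], [0.392, -0.92, -0.001], [-0.001, 0.001, -1.0]]
q [ 0.05  0.49 -0.7   1.94  0.41  0.86 -2.04]
stand xy [-0.0108 -0.1219] psi 23.1
wrist
top z> 0.171 2829 X [0.0761 0.1065] Y [0.0305 0.0615] z 0.1797
top z> 0.171 2464 X [0.075  0.1054] Y [-0.061  -0.0299] z 0.1798
top z> 0.171 2618 X [0.0744 0.1049] Y [-0.0158  0.0152] z 0.1798
scene
top z> 0.171 515 X [0.0731 0.1049] Y [-0.0601  0.0149] z 0.1796
top z> 0.171 297 X [0.0748 0.106 ] Y [0.0301 0.0619] z 0.1795
466 ((0.40232425928115845, 0.19561101496219635), (0.017467083409428596, 0.017009103670716286), 34.98270797729492) [0.40528105 0.19545978 0.13729359] stand -0.028523984603495752 -0.06123041460252915
```

All three posts stand in their bays. Now I pinch the knob grip and turn it back.

Request:
apply_moves --force 25 --increments '[{"grip": 80, "x": -0.197, "y": -0.3, "z": 0.2, "roll": 0}, {"grip": 80, "x": -0.197, "y": -0.617, "z": 0.5, "roll": 0}, {"grip": 80, "x": -0.197, "y": -0.617, "z": 0.8, "roll": 0}, {"grip": 80, "x": -0.197, "y": -0.617, "z": 0.8, "roll": 0}, {"grip": 80, "x": -0.197, "y": -0.617, "z": 0.8, "roll": 0}]'

```text
time_s: 61.1
eef_pos: [0.4032, 0.196, 0.1772]
orientation: [[0.921, 0.391, 0.001], [0.391, -0.921, 0.0], [0.001, -0.0, -1.0]]
contact_force: [-0.3, -1.0, 0.1]
grip_width: 0.0604
finger_force: 0.0
```

Request:
apply_moves --increments '[{"grip": 80, "x": 0, "y": 0, "z": 0.4, "roll": 0}, {"grip": 80, "x": 0, "y": 0, "z": 0.7, "roll": 0}, {"grip": 80, "x": 0, "y": 0, "z": 0.86, "roll": 0}, {"grip": 80, "x": 0, "y": 0, "z": 0.86, "roll": 0}, {"grip": 80, "x": 0, "y": 0, "z": 0.86, "roll": 0}]'

```text
time_s: 61.72
eef_pos: [0.4036, 0.1963, 0.0917]
orientation: [[0.921, 0.39, 0.002], [0.39, -0.921, 0.001], [0.002, -0.0, -1.0]]
contact_force: [0.5, 0.3, 0.7]
grip_width: 0.0605
finger_force: 0.0
```

```bash
python3 - <<'E'
from h import *
to(.4023,.1956,.09,23);stand()
E
```

```text
t 61.73 p [0.4036 0.1963 0.0917] F [0.5 0.3 0.7] w 0.0605 ff 0.0
[[0.921, 0.39, 0.002], [0.39, -0.921, 0.001], [0.002, -0.0, -1.0]]
q [-0.3   0.71 -0.4   2.18  0.76  0.38 -2.5 ]
move units [-0.015  0.001  0.017] roll -0.0
stand xy [-0.0291 -0.0601] psi 22.97
```

Request:
apply_moves --force 25 --increments '[{"grip": 80, "x": -0.015, "y": 0, "z": -0.03, "roll": -0.1}, {"grip": 255, "x": -0.015, "y": 0, "z": -0.03, "roll": -0.1}, {"grip": 255, "x": -0.015, "y": 0, "z": -0.03, "roll": -0.1}, {"grip": 255, "x": -0.015, "y": 0, "z": -0.03, "roll": -0.1}, {"grip": 255, "x": -0.015, "y": 0, "z": -0.03, "roll": -0.1}, {"grip": 255, "x": -0.015, "y": 0, "z": -0.03, "roll": -0.1}, {"grip": 255, "x": -0.015, "y": 0, "z": -0.03, "roll": -0.1}, {"grip": 255, "x": -0.015, "y": 0, "z": -0.03, "roll": -0.1}]'

```text
time_s: 62.72
eef_pos: [0.4015, 0.1946, 0.0936]
orientation: [[0.848, 0.529, 0.0], [0.529, -0.848, -0.001], [-0.0, 0.001, -1.0]]
contact_force: [1.7, -2.1, 1.4]
grip_width: 0.017
finger_force: 25.0
```

```bash
python3 - <<'E'
from h import *
s=st(); stand(); p=np.array(s["eef_pos"]); R=np.array(s["orientation"])
ax=OS+.006*XS; d=p[:2]-ax; r=np.hypot(*d); a0=np.degrees(np.arctan2(d@YS,d@XS))%360; print("r",r,"a0",a0)
f=lambda a: ax+.07*(np.cos(np.radians(a))*XS+np.sin(np.radians(a))*YS)
aa=np.linspace(a0,122.9,14)[1:].tolist()+[120,118]; base=p[:2]
for i,a in enumerate(aa):
    if i==8: base=f(aa[7]); print("--")
    e=np.append(f(a)-base,0)@R; print(round(a,1),np.round(e[:2]*10,3))
E
```

```text
t 62.73 p [0.4015 0.1946 0.0936] F [ 1.7 -2.1  1.4] w 0.017 ff 25.0
[[0.848, 0.529, 0.0], [0.529, -0.848, -0.001], [-0.0, 0.001, -1.0]]
q [-0.27  0.71 -0.45  2.19  0.8   0.41 -2.39]
stand xy [-0.0317 -0.0608] psi 31.96
r 0.07153792332659423 a0 238.23497805425728
229.4 [-0.066 -0.088]
220.5 [-0.13  -0.176]
211.6 [-0.179 -0.272]
202.7 [-0.213 -0.375]
193.9 [-0.231 -0.482]
185.0 [-0.232 -0.59 ]
176.1 [-0.216 -0.698]
167.3 [-0.184 -0.801]
--
158.4 [ 0.048 -0.097]
149.5 [ 0.11  -0.186]
140.6 [ 0.185 -0.264]
131.8 [ 0.271 -0.329]
122.9 [ 0.366 -0.381]
120 [ 0.399 -0.395]
118 [ 0.422 -0.403]
```

Request:
apply_moves --increments '[{"grip": 255, "x": -0.066, "y": -0.088, "z": 0, "roll": 0}, {"grip": 255, "x": -0.13, "y": -0.176, "z": 0, "roll": 0}, {"grip": 255, "x": -0.179, "y": -0.272, "z": 0, "roll": 0}, {"grip": 255, "x": -0.213, "y": -0.375, "z": 0, "roll": 0}, {"grip": 255, "x": -0.231, "y": -0.482, "z": 0, "roll": 0}, {"grip": 255, "x": -0.232, "y": -0.59, "z": 0, "roll": 0}, {"grip": 255, "x": -0.216, "y": -0.698, "z": 0, "roll": 0}, {"grip": 255, "x": -0.184, "y": -0.801, "z": 0, "roll": 0}]'

```text
time_s: 63.72
eef_pos: [0.341, 0.2459, 0.093]
orientation: [[0.851, 0.526, -0.004], [0.526, -0.851, -0.014], [-0.011, 0.01, -1.0]]
contact_force: [0.0, -11.4, 4.2]
grip_width: 0.017
finger_force: 25.0
```

Request:
apply_moves --increments '[{"grip": 255, "x": 0.048, "y": -0.097, "z": 0, "roll": 0}, {"grip": 255, "x": 0.11, "y": -0.186, "z": 0, "roll": 0}, {"grip": 255, "x": 0.185, "y": -0.264, "z": 0, "roll": 0}, {"grip": 255, "x": 0.271, "y": -0.329, "z": 0, "roll": 0}, {"grip": 255, "x": 0.366, "y": -0.381, "z": 0, "roll": 0}, {"grip": 255, "x": 0.399, "y": -0.395, "z": 0, "roll": 0}, {"grip": 255, "x": 0.422, "y": -0.403, "z": 0, "roll": 0}, {"grip": 255, "x": 0.422, "y": -0.403, "z": 0, "roll": 0}]'

```text
time_s: 64.72
eef_pos: [0.3547, 0.3021, 0.0925]
orientation: [[0.849, 0.528, -0.005], [0.527, -0.849, -0.015], [-0.012, 0.01, -1.0]]
contact_force: [-3.7, -11.0, 6.0]
grip_width: 0.0172
finger_force: 25.0
```

```bash
cat >> h.py <<'E'
def kn():
    s=st(); stand(); p=np.array(s["eef_pos"]); ax=OS+.006*XS; d=p[:2]-ax
    print("knob r",np.hypot(*d),"rad",np.radians(np.degrees(np.arctan2(d@YS,d@XS))%360-122.9))
E
python3 - <<'E'
from h import *
kn(); tops("scene")
E
```

```text
t 64.72 p [0.3547 0.3021 0.0925] F [ -3.7 -11.    6. ] w 0.0172 ff 25.0
[[0.849, 0.528, -0.005], [0.527, -0.849, -0.015], [-0.012, 0.01, -1.0]]
q [-0.54  0.73 -0.44  2.12  0.71  0.46 -2.55]
stand xy [-0.0328  0.0564] psi 31.84
knob r 0.06845636026394122 rad 0.028378291670056194
top z> 0.171 512 X [0.0762 0.1075] Y [-0.0601  0.0153] z 0.1798
top z> 0.171 294 X [0.0761 0.1074] Y [0.0301 0.0622] z 0.1796
```

Request:
apply_moves --increments '[{"grip": 255, "x": 0.03, "y": -0.012, "z": 0, "roll": 0}, {"grip": 255, "x": 0.055, "y": -0.025, "z": 0, "roll": 0}, {"grip": 255, "x": 0.055, "y": -0.025, "z": 0, "roll": 0}, {"grip": 255, "x": 0.055, "y": -0.025, "z": 0, "roll": 0}]'

```text
time_s: 65.28
eef_pos: [0.3551, 0.3025, 0.0923]
orientation: [[0.849, 0.528, -0.009], [0.528, -0.849, -0.023], [-0.02, 0.015, -1.0]]
contact_force: [-10.1, -18.5, 14.9]
grip_width: 0.0169
finger_force: 25.1
```

```bash
python3 - <<'E'
from h import *
kn()
E
```

```text
t 65.28 p [0.3551 0.3025 0.0923] F [-10.1 -18.5  14.9] w 0.0169 ff 25.1
[[0.849, 0.528, -0.009], [0.528, -0.849, -0.023], [-0.02, 0.015, -1.0]]
q [-0.54  0.73 -0.44  2.11  0.7   0.48 -2.54]
stand xy [-0.0323  0.0566] psi 31.86
knob r 0.06832069208749242 rad 0.02060963931981319
```

The knob is at its stop, since the force is climbing. I release it and go look at the drill guide.

Request:
apply_moves --increments '[{"grip": 100, "x": 0, "y": 0, "z": 0, "roll": 0}, {"grip": 100, "x": 0, "y": 0, "z": 0, "roll": 0}, {"grip": 100, "x": 0, "y": 0, "z": 0, "roll": 0}, {"grip": 100, "x": 0, "y": 0, "z": 0, "roll": 0}, {"grip": 100, "x": 0, "y": 0, "z": -0.3, "roll": 0}, {"grip": 100, "x": 0, "y": 0, "z": -0.8, "roll": 0}, {"grip": 100, "x": 0, "y": 0, "z": -1, "roll": 0}]'

```text
time_s: 66.15
eef_pos: [0.3615, 0.3167, 0.196]
orientation: [[0.848, 0.53, 0.002], [0.53, -0.848, 0.004], [0.004, -0.002, -1.0]]
contact_force: [-0.1, -0.6, -0.0]
grip_width: 0.0537
finger_force: 0.0
```

Request:
apply_moves --increments '[{"grip": 128, "x": 0, "y": 0.2, "z": -0.4, "roll": -0.1}, {"grip": 128, "x": 0, "y": 0.4, "z": -0.8, "roll": -0.2}, {"grip": 128, "x": 0, "y": 0.6, "z": -0.8, "roll": -0.3}, {"grip": 128, "x": 0, "y": 0.8, "z": -0.8, "roll": -0.4}, {"grip": 128, "x": 0, "y": 1, "z": -0.8, "roll": -0.5}, {"grip": 128, "x": 0, "y": 1, "z": -0.8, "roll": -0.6}, {"grip": 128, "x": 0, "y": 1, "z": -0.8, "roll": -0.7}, {"grip": 128, "x": 0, "y": 1, "z": -0.8, "roll": -0.8}]'

```text
time_s: 67.15
eef_pos: [0.414, 0.2305, 0.2737]
orientation: [[-0.247, 0.969, 0.0], [0.969, 0.247, 0.001], [0.0, 0.0, -1.0]]
contact_force: [-1.2, -0.1, -0.2]
grip_width: 0.044
finger_force: 0.0
```

Request:
apply_moves --increments '[{"grip": 128, "x": 0, "y": 0, "z": 0, "roll": -0.1}, {"grip": 128, "x": 0, "y": 0, "z": 0, "roll": -0.145}, {"grip": 128, "x": 0, "y": 0, "z": 0, "roll": -0.145}, {"grip": 128, "x": 0, "y": 0, "z": 0, "roll": -0.145}]'

```text
time_s: 67.65
eef_pos: [0.414, 0.2304, 0.2737]
orientation: [[-0.454, 0.891, 0.0], [0.891, 0.454, 0.0], [0.0, 0.0, -1.0]]
contact_force: [0.8, -0.1, 0.8]
grip_width: 0.0437
finger_force: 0.0
```

```bash
cat >> h.py <<'E'
def guide(n,lo=.139,hi=.152,x0=-.02,x1=.065):
    c=viewer.camera(n); W=cloud(c); d=W[...,:2]-OS; x=d@XS; y=d@YS
    m=(W[...,2]>lo)&(W[...,2]<hi)&(x>x0)&(x<x1)&(abs(y)<.12)
    k,l,s,_=cv2.connectedComponentsWithStats(m.astype(np.uint8))
    i=1+s[1:,4].argmax(); q=l==i; r=cv2.minAreaRect(W[q][:,:2].astype(np.float32)); e=np.array(r[0])-OS
    print(n,s[i,4],"c",np.round(r[0],4),"stand",np.round([e@XS,e@YS],4),np.round(r[1],4),round(r[2],2),"z",np.round(np.median(W[q][:,2]),4))
    return c
E
python3 - <<'E'
from h import *
st(); stand()
c=guide("wrist"); guide("scene"); tops("wrist"); cv2.imwrite("pics/k.png",c["color"])
E
```

```text
t 67.65 p [0.414  0.2304 0.2737] F [ 0.8 -0.1  0.8] w 0.0437 ff 0.0
[[-0.454, 0.891, 0.0], [0.891, 0.454, 0.0], [0.0, 0.0, -1.0]]
q [ 0.1   0.61 -1.16  1.89  0.64  1.07 -0.85]
stand xy [-0.0062 -0.0327] psi 116.98
wrist 4948 c [0.4305 0.2644] stand [ 0.0223 -0.0079] [0.0243 0.1395] 27.21 z 0.1442
scene 745 c [0.4304 0.2623] stand [ 0.0214 -0.0098] [0.0245 0.1421] 27.42 z 0.1447
top z> 0.171 1980 X [0.0767 0.1076] Y [0.0318 0.0624] z 0.1798
top z> 0.171 1753 X [0.0767 0.1078] Y [-0.0146  0.0165] z 0.1797
top z> 0.171 1592 X [0.0768 0.1078] Y [-0.0597 -0.0287] z 0.1797
```

View pics/k.png

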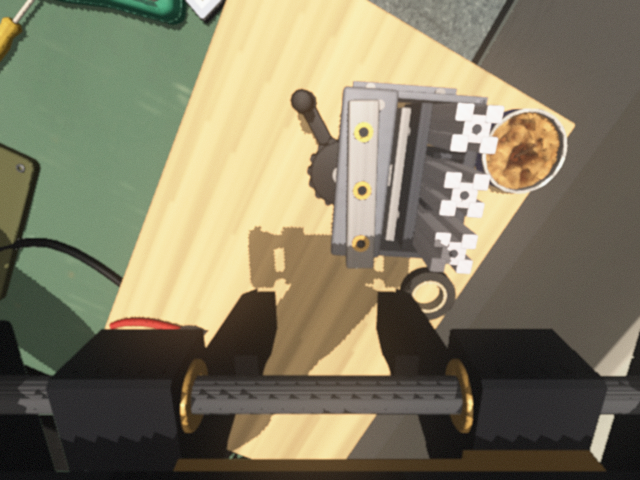

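The three posts show upright and flush in the bays, at about (477,128), (463,195) and (455,253). The guide lies on the shelf from (363,132) to (361,243).

```bash
python3 - <<'E'
from h import *
to(.4305,.2640,.110,117.3)
E
```

```text
t 67.8 p [0.414  0.2304 0.2737] F [-0.8  0.1  0.5] w 0.0436 ff 0.0
[[-0.454, 0.891, 0.0], [0.891, 0.454, -0.0], [-0.0, 0.0, -1.0]]
q [ 0.1   0.61 -1.16  1.89  0.64  1.07 -0.85]
move units [0.225 0.3   1.637] roll -0.003
```

Request:
apply_moves --force 30 --increments '[{"grip": 128, "x": 0.225, "y": 0.3, "z": 0, "roll": -0.003}, {"grip": 128, "x": 0.225, "y": 0.3, "z": 0.4, "roll": -0.003}, {"grip": 128, "x": 0.225, "y": 0.3, "z": 0.8, "roll": -0.003}, {"grip": 128, "x": 0.225, "y": 0.3, "z": 1, "roll": -0.003}, {"grip": 128, "x": 0.225, "y": 0.3, "z": 1, "roll": -0.003}, {"grip": 128, "x": 0.225, "y": 0.3, "z": 1, "roll": -0.003}]'

```text
time_s: 68.55
eef_pos: [0.4308, 0.2647, 0.1745]
orientation: [[-0.459, 0.889, 0.001], [0.889, 0.459, 0.001], [0.001, 0.001, -1.0]]
contact_force: [1.4, 0.2, 1.0]
grip_width: 0.0441
finger_force: 0.0
```

```bash
python3 - <<'E'
from h import *
to(.4305,.2640,.110,117.3)
E
```

```text
t 68.55 p [0.4308 0.2647 0.1745] F [1.4 0.2 1. ] w 0.0441 ff 0.0
[[-0.459, 0.889, 0.001], [0.889, 0.459, 0.001], [0.001, 0.001, -1.0]]
q [-0.05  0.77 -1.02  1.94  0.83  0.93 -1.02]
move units [-0.005 -0.007  0.645] roll 0.0
```

Request:
apply_moves --increments '[{"grip": 128, "x": -0.005, "y": -0.005, "z": 0.3, "roll": 0}, {"grip": 128, "x": -0.005, "y": -0.005, "z": 0.5, "roll": 0}, {"grip": 128, "x": -0.005, "y": -0.005, "z": 0.6, "roll": 0}, {"grip": 128, "x": -0.005, "y": -0.005, "z": 0.64, "roll": 0}, {"grip": 128, "x": -0.005, "y": -0.005, "z": 0.64, "roll": 0}]'

```text
time_s: 69.18
eef_pos: [0.4305, 0.2637, 0.1102]
orientation: [[-0.459, 0.888, 0.001], [0.888, 0.459, 0.001], [0.0, 0.001, -1.0]]
contact_force: [0.7, -0.6, 0.1]
grip_width: 0.044
finger_force: 0.0
```

Request:
apply_moves --force 30 --increments '[{"grip": 255, "x": 0, "y": 0, "z": 0, "roll": 0}, {"grip": 255, "x": 0, "y": 0, "z": 0, "roll": 0}, {"grip": 255, "x": 0, "y": 0, "z": 0, "roll": 0}, {"grip": 255, "x": 0, "y": 0, "z": 0, "roll": 0}, {"grip": 255, "x": 0, "y": 0, "z": 0, "roll": 0}]'

```text
time_s: 69.8
eef_pos: [0.4304, 0.2634, 0.1099]
orientation: [[-0.459, 0.888, 0.001], [0.888, 0.459, 0.0], [-0.0, 0.001, -1.0]]
contact_force: [-0.9, -1.9, 6.0]
grip_width: 0.0233
finger_force: 30.0
```

```bash
python3 - <<'E'
from h import *
st(); stand()
E
```

```text
t 69.8 p [0.4304 0.2634 0.1099] F [-0.9 -1.9  6. ] w 0.0233 ff 30.0
[[-0.459, 0.888, 0.001], [0.888, 0.459, 0.0], [-0.0, 0.001, -1.0]]
q [-0.11  0.85 -0.93  2.    0.97  0.82 -1.14]
stand xy [ 0.0218 -0.0088] psi 117.32
```

Request:
apply_moves --force 45 --increments '[{"grip": 255, "x": 0, "y": 0, "z": -0.2, "roll": 0}, {"grip": 255, "x": 0, "y": 0, "z": -0.5, "roll": 0}, {"grip": 255, "x": 0, "y": 0, "z": -0.8, "roll": 0}, {"grip": 255, "x": 0, "y": 0, "z": -0.8, "roll": 0.048}, {"grip": 255, "x": 0, "y": 0, "z": -0.8, "roll": 0.048}, {"grip": 255, "x": 0, "y": 0, "z": -0.8, "roll": 0.048}]'

```text
time_s: 70.55
eef_pos: [0.4299, 0.2627, 0.1888]
orientation: [[-0.392, 0.92, -0.001], [0.92, 0.392, -0.001], [-0.001, -0.002, -1.0]]
contact_force: [-0.4, 0.2, -2.5]
grip_width: 0.023
finger_force: 45.0
```

```bash
python3 - <<'E'
from h import *
guide("wrist",.205,.235,-.03,.08); guide("scene",.205,.235,-.03,.08)
t=OS+.092*XS+.0005*YS; to(t[0],t[1],.190,113); stand()
E
```

```text
wrist 14927 c [0.4209 0.2804] stand [0.0197 0.0106] [0.0504 0.1035] 36.66 z 0.223
scene 804 c [0.4255 0.2799] stand [0.0238 0.0083] [0.0511 0.1056] 10.21 z 0.2234
t 70.65 p [0.4299 0.263  0.189 ] F [ 0.3  0.5 -2.4] w 0.0231 ff 45.0
[[-0.392, 0.92, -0.001], [0.92, 0.392, -0.001], [-0.0, -0.001, -1.0]]
q [-0.05  0.74 -1.01  1.92  0.79  0.94 -1.05]
move units [ 0.095  0.708 -0.011] roll 0.001
stand xy [ 0.0212 -0.009 ] psi 113.06
```

Request:
apply_moves --increments '[{"grip": 255, "x": 0.03, "y": 0.2, "z": 0, "roll": 0}, {"grip": 255, "x": 0.06, "y": 0.45, "z": 0, "roll": 0}, {"grip": 255, "x": 0.095, "y": 0.708, "z": 0, "roll": 0}, {"grip": 255, "x": 0.095, "y": 0.708, "z": 0, "roll": 0}, {"grip": 255, "x": 0.095, "y": 0.708, "z": 0, "roll": 0}, {"grip": 255, "x": 0.095, "y": 0.708, "z": 0, "roll": 0}]'

```text
time_s: 71.4
eef_pos: [0.4909, 0.2992, 0.1894]
orientation: [[-0.392, 0.92, -0.001], [0.92, 0.392, -0.001], [-0.001, -0.001, -1.0]]
contact_force: [0.2, -0.1, -3.1]
grip_width: 0.0227
finger_force: 45.0
```

```bash
python3 - <<'E'
from h import *
t=OS+.092*XS+.0005*YS; to(t[0],t[1],.1615,113); stand()
for n in ("wrist","scene"):
    c=viewer.camera(n); W=cloud(c); im=c["color"]; d=W[...,:2]-OS; x=d@XS; y=d@YS
    m=(W[...,2]>.214)&(W[...,2]<.228)&(im.min(2)>90)&(abs(x-.092)<.025)&(abs(y)<.1)
    if m.sum(): print(n,m.sum(),"X",np.round(np.percentile(x[m],[1,50,99]),4),"Y",np.round(np.percentile(y[m],[.5,99.5]),4),"z",np.median(W[m][:,2]),
      "ends X", [np.round(np.percentile(x[m&(y*sg>.04)],[3,97]),4) for sg in(-1,1) if (m&(y*sg>.04)).sum()>5])
E
```

```text
t 71.4 p [0.4909 0.2992 0.1894] F [ 0.2 -0.1 -3.1] w 0.0227 ff 45.0
[[-0.392, 0.92, -0.001], [0.92, 0.392, -0.001], [-0.001, -0.001, -1.0]]
q [-0.09  0.82 -0.99  1.72  0.78  1.05 -0.96]
move units [0.    0.005 0.279] roll 0.001
stand xy [0.0915 0.0005] psi 113.06
wrist 13219 X [0.0806 0.0921 0.1038] Y [-0.0663  0.0716] z 0.22345350206858514 ends X [array([0.0815, 0.1031]), array([0.081 , 0.1033])]
scene 497 X [0.0793 0.089  0.1032] Y [-0.0671  0.0712] z 0.22379438144712427 ends X [array([0.0795, 0.089 ]), array([0.0797, 0.1023])]
```

Request:
apply_moves --increments '[{"grip": 255, "x": -0.02, "y": 0, "z": 0, "roll": 0}, {"grip": 255, "x": -0.02, "y": 0, "z": 0.1, "roll": 0}, {"grip": 255, "x": -0.02, "y": 0, "z": 0.2, "roll": 0}, {"grip": 255, "x": -0.02, "y": 0, "z": 0.25, "roll": 0}, {"grip": 255, "x": -0.02, "y": 0, "z": 0.27, "roll": 0}, {"grip": 255, "x": -0.02, "y": 0, "z": 0.275, "roll": 0}, {"grip": 255, "x": -0.02, "y": 0, "z": 0.275, "roll": 0}]'

```text
time_s: 72.38
eef_pos: [0.4926, 0.2981, 0.1623]
orientation: [[-0.391, 0.92, 0.0], [0.92, 0.391, 0.0], [0.0, 0.0, -1.0]]
contact_force: [0.3, 0.1, -3.4]
grip_width: 0.0232
finger_force: 45.0
```

```bash
python3 - <<'E'
from h import *
st(); stand()
c=viewer.camera("wrist"); W=cloud(c); im=c["color"]; d=W[...,:2]-OS; x=d@XS; y=d@YS
m=(W[...,2]>.188)&(W[...,2]<.202)&(im.min(2)>90)&(abs(x-.092)<.025)&(abs(y)<.1)
print(np.round(np.percentile(x[m],[1,99]),4),np.round(np.percentile(y[m],[.5,99.5]),4),np.median(W[m][:,2]))
E
```

```text
t 72.38 p [0.4926 0.2981 0.1623] F [ 0.3  0.1 -3.4] w 0.0232 ff 45.0
[[-0.391, 0.92, 0.0], [0.92, 0.391, 0.0], [0.0, 0.0, -1.0]]
q [-0.1   0.85 -0.97  1.75  0.82  1.01 -0.99]
stand xy [ 0.0926 -0.0012] psi 113.0
[0.0816 0.1048] [-0.0681  0.0699] 0.19630291694839264
```

Request:
apply_moves --increments '[{"grip": 255, "x": -0.003, "y": -0.008, "z": 0.0, "roll": 0}, {"grip": 255, "x": -0.003, "y": -0.008, "z": 0.006, "roll": 0}, {"grip": 255, "x": -0.003, "y": -0.008, "z": 0.008, "roll": 0}, {"grip": 140, "x": -0.003, "y": -0.008, "z": 0.008, "roll": 0}, {"grip": 140, "x": -0.003, "y": -0.008, "z": 0.008, "roll": 0}, {"grip": 140, "x": -0.003, "y": -0.008, "z": 0.008, "roll": 0}]'

```text
time_s: 73.18
eef_pos: [0.4919, 0.2974, 0.1612]
orientation: [[-0.391, 0.92, 0.0], [0.92, 0.391, 0.0], [0.0, 0.0, -1.0]]
contact_force: [-0.1, 0.3, -0.2]
grip_width: 0.0401
finger_force: 0.0
```

Request:
apply_moves --increments '[{"grip": 140, "x": 0, "y": 0, "z": -0.1, "roll": 0}, {"grip": 140, "x": 0, "y": 0, "z": -0.3, "roll": 0}, {"grip": 140, "x": 0, "y": 0, "z": -0.7, "roll": 0}, {"grip": 140, "x": 0, "y": 0, "z": -1, "roll": 0}]'

```text
time_s: 73.68
eef_pos: [0.4919, 0.2982, 0.2644]
orientation: [[-0.391, 0.92, 0.002], [0.92, 0.391, 0.002], [0.001, 0.002, -1.0]]
contact_force: [0.0, 0.2, 0.6]
grip_width: 0.0399
finger_force: 0.0
```

Request:
apply_moves --increments '[{"grip": 140, "x": -0.5, "y": -0.3, "z": -0.2, "roll": 0}, {"grip": 140, "x": -1, "y": -0.6, "z": -0.2, "roll": 0}, {"grip": 140, "x": -1, "y": -0.6, "z": -0.2, "roll": 0}, {"grip": 140, "x": -1, "y": -0.6, "z": -0.2, "roll": 0}, {"grip": 140, "x": -1, "y": -0.6, "z": -0.2, "roll": 0}]'

```text
time_s: 74.3
eef_pos: [0.4756, 0.1838, 0.282]
orientation: [[-0.393, 0.92, 0.001], [0.92, 0.393, 0.002], [0.001, 0.001, -1.0]]
contact_force: [0.2, 0.6, -0.2]
grip_width: 0.0397
finger_force: 0.0
```

```bash
python3 - <<'E'
from h import *
st()
c=guide("wrist",.188,.205,.06,.13); c2=guide("scene",.188,.205,.06,.13)
cv2.imwrite("pics/l.png",np.hstack([cv2.resize(c["color"],(400,300)),cv2.resize(c2["color"][160:340,140:380],(400,300))]))
W=cloud(c); d=W[...,:2]-OS; x=d@XS; y=d@YS
m=(W[...,2]>.118)&(W[...,2]<.145)&(x<-.012)&(x>-.08)&(abs(y)<.09)
print("grip",m.sum(),np.median(x[m]) if m.any() else "",np.median(y[m]) if m.any() else "")
E
```

```text
t 74.3 p [0.4756 0.1838 0.282 ] F [ 0.2  0.6 -0.2] w 0.0397 ff 0.0
[[-0.393, 0.92, 0.001], [0.92, 0.393, 0.002], [0.001, 0.001, -1.0]]
q [ 0.2   0.64 -1.13  1.79  0.64  1.13 -0.74]
wrist 7385 c [0.4959 0.2896] stand [ 0.0923 -0.0103] [0.0249 0.1202] 22.83 z 0.1962
scene 831 c [0.4912 0.2976] stand [ 0.0911 -0.0011] [0.0262 0.1399] 23.18 z 0.1963
grip 577 -0.029493920001522855 0.055536738663235344
```

View pics/l.png

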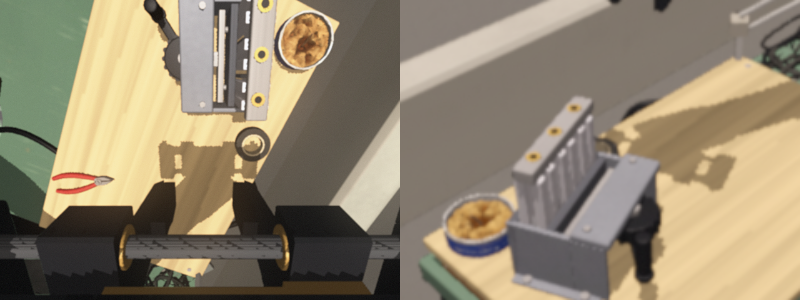

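The guide lies level along the three post tops, in the right crop at (535,157), (557,132) and (573,107). The knob is back at front left, and the tape and tin have not been touched.

```bash
python3 -c "
from cell import finish_job
print(finish_job())"
```

```text
the job is handed in; nothing more can be done
None
```

I've handed the job in: all three posts are clamped upright and flush against the back jaw, and the drill guide lies centred on their tops to within about 1 mm. The knob is fully back at its stop, the tape roll and tin were not touched, and it took about 74 s of the 210 s allowed.

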